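# Prove the guard switch, then shut and latch the gear guard

## Task

Put the small gear drive back into service. With its guard still standing up, reach in under it and press the roller of the guard switch down just until the switch clicks, not on towards the lever's stop, and let it spring back up. Then shut the guard, hook the latch's wire bail over the keeper on the guard and push the latch lever down past centre until it lies home against the case; leave the tools lying round the drive where they are.

Things in the scene. Friction and masses are not known exactly. Their poses are not given: they have to be found in the camera images.
- gear_case: Fixed gear drive on the bench: grey sheet-steel box 140 (x) x 180 (y) x 110 mm high with two gears inside, a finned motor on its left side (y 90 to 168 mm, 28 to 99 mm up) and a shaft stub on its right. Origin on the bench under the box's centre; x points from its front face (the latch side, turned to the robot, at x = -70 mm) to its rear, y to its left, z up. All moving parts below turn about lines parallel to its y, except the switch lever (parallel to its x).
- guard (a joint): The box's hinged lid, rad: 0 = shut on the box, grows as it swings up and back; it starts at 1.15 to 1.35, leaning over the switch, and a stiff hinge holds it where it is left. 1 to 3 N at its front edge move it. Shut, its flat top is 140 mm above the bench.
- guard_hinge (a point): Middle of the guard's hinge line, on the box's rear top edge (70 mm behind the box's centre, 112 mm up).
- guard_edge (a point): Middle of the guard's front edge, on its outer (top) face: 140 mm from the hinge line along the guard, and 28 mm outside the plane through the hinge. The guard is 184 mm wide; its outer face looks up and to the rear while it stands open. Its rim hangs 28 mm from the outer face on the inner side.
- roller_centre (a point): Centre of the roller on the microswitch's lever: a pale roller 12 mm in diameter, 10 mm long along the box's x, 50 mm in front of the hinge line and about 32 mm left of the box's middle, 112 mm up at rest. The lever pivots 43 mm to its left, so the roller goes down when pressed.
- switch_lever (a joint): Angle of the microswitch's lever, rad: 0 at rest, 20 degrees above level; grows as the roller (46 mm from the pivot) is pressed down. Resistance climbs to about 4.8 N at 0.09 (roller 4 mm down), then falls away as the switch clicks at 0.16 (7 mm down), to about 2.5 N at 0.23 (10 mm down), and rises again. More than 0.29 (13 mm down) is overtravel and would bend the lever; its stop is at 0.36. It springs back by itself. The shut guard presses it to about 0.21.
- latch_pivot (a point): Pivot of the draw latch's lever: on the box's front, 12 mm out from the front face, 70 mm up, at the middle of the box's width.
- latch_lever (a joint): Angle of the draw latch's lever, rad: 0 = clamped, hanging down flat along the box's front; grows as its free end swings out from the box and up, to 2.25. Starts at 2.05 to 2.22, free end up and outwards; a stiff pivot (about 2.5 N at its end) holds it where it is left. With the bail hooked it takes up to about 5 N near its end to push it down past centre (at about 0.3) and on home to 0. The lever is a steel strip 26 mm wide and 55 mm long, 3 mm thick.
- handle_tip (a point): Middle of the latch lever's free end, 55 mm from its pivot; at lever angle 0 it hangs 6 mm farther out from the box than the pivot.
- latch_bail (a joint): Angle of the bail on the latch lever, rad: grows as the bail swings outwards, away from the guard; range 0 to 3.25. The bail swings freely: it lies tipped outwards against its limit at the start, and once past upright towards the guard it leans on the guard by its own weight.
- bail_bar (a point): Middle of the bail's cross bar (along the box's y). The bail is a U of 4 mm wire, 38 mm wide, 61 mm long, on a pin of the lever 11 mm from the lever's pivot (at lever angle 0: 10.8 mm below it and 2.2 mm nearer the box). With the lever up and the bail leaning on the guard the bar stands above the keeper's lip; as the lever goes down it drops behind the lip and pulls the guard down.
- keeper_seat (a point): Where the bail's bar lies when hooked: in the keeper, a small steel hook 30 mm wide in the middle of the guard's front rim, with a ledge and an upturned lip 11 mm out from the rim; the lip stands 6 mm above the ledge. With the guard shut the seat is 6 mm out from the box's front and 122 mm up.
- screwdriver_yellow: Yellow-handled screwdriver 171 mm long, lying right of the box; a bystander, leave it alone. Origin under its middle.
- bush_small: Small brass-coloured bush, 26 mm wide, 34 mm high, behind the box's right rear corner; a bystander, leave it alone. Origin under its middle.
- bolt_short: Hex bolt standing on its head, 42 mm high, just left of the motor; a bystander, leave it alone. Origin under its middle.
- brush: Flat chip brush 169 mm long, lying left of the drive, before the vice; a bystander, leave it alone. Origin under its middle.
- deburr_tool: Deburring tool with blue handle, 139 mm long, lying in front of the motor; a bystander, leave it alone. Origin under its middle.
- marker: Black and white marker 131 mm long, lying farther back on the left, before the hammer; a bystander, leave it alone. Origin under its middle.

How it is judged:
By the outcome, as a careful person would: the job done as asked, in the order asked, and still so for the second after the job is handed in, with the robot touching nothing.
It also fails if it takes over 67 s, if anything falls off the work surface, if the arm or the gripper's body presses on something with over 40 N, if the wrist force passes 120 N, or if a joint passes its speed limit or range.

## Robot

A 7-joint arm with a two-finger parallel gripper is mounted at the origin on a cart in front of the work surface, level with it; the furniture and walls round the work are solid. World frame = base frame: x ahead of the robot, y to its left, z up, the work surface at z = 0. Lengths are in m, angles in rad, forces in N, time in s.
With the tool pointing down it reaches from about 0.425 to 0.825 m from the base axis. Payload 3.6 kg.
Tool frame: the origin (TCP) lies midway between the tips of the shut fingers; the grasp point (between the pads) lies 19 mm behind it (r.grip_depth is the distance from the TCP to the grasp point, in m); z points along the fingers, y is the direction in which the jaws open and shut (so a half turn about z gives the same grasp; the last joint's range is limited). The gripper opens to 93 mm and grips with 3 to 60 N. Pads are 15 mm wide; open, the fingers measure 128 mm over their backs; the gripper's body (75 mm by 188 mm) begins 65 mm behind the grasp point.
Start: joints at [1.097, 0.615, -0.013, 1.423, 0.008, 1.103, -0.04], TCP at [0.281, -0.586, 0.219] pointing down, gripper open.
Joint ranges: [-3.12, 3.12], [-0.3, 2.06], [-1.34, 1.32], [0.26, 2.42], [-1.36, 4.5], [0.01, 1.98], [-2.84, 2.84]. Speed limits (rad/s): [2.79, 2.79, 3.14, 3.14, 3.14, 3.14, 3.14].

## Interface

Orientations are given as a 3x3 rotation matrix whose columns are the frame's x, y, z axes.
In Python, from rig import monitor, viewer, workorder, r gives the robot as it stands. The module is installed in compiled form; this text tells all that it offers.
- The arm moves only by the tool drive_tool, never from a script. Its argument "deltas" is a list of rows, each a list of 2 entries, a list of its own where there are three numbers: the shift along the world's x, y, z in m, then the turn, a rotation vector about the world's x, y, z in degrees. A call has 1 to 5 rows; each row is the pose to reach, as a shift and turn from the pose measured when the call began; what a row does not reach only later rows make up. A row lasts 1/10 s, in which the tool goes at most 50 mm and 8.59 degrees, less where a joint would pass 70% of its speed; a pose out of reach is approached as far as the arm can. A call with a gripper value outside its range is refused whole. "fingers" is the finger opening in m, from 0 to 0.093, set as the call begins (left out, the last holds). The fingers move at their own pace and stop on an object; "newtons" is the grip in N (left out, the last holds). Time passes only in rows, so rows that repeat a pose let the fingers close. It gives the time, the measured TCP pose, the force and the opening at its end, in the units of the state.
- monitor.observe(): the state, without advancing time (a new reading comes with each control period).
- viewer.grab_frame(name): name is "scene" or "top" or "wrist"; returns the picture (480x640x3 uint8, red, green, blue); there is no depth.
- viewer.camera_params(name): a dict with "K" (3x3 intrinsics, pixels), "camera_from_world" (4x4, takes a point from world to camera coordinates). Camera axes: x right, y up, looking along -z (the intrinsics and any distortion apply to the point x, -y, -z); pixel columns grow to the right and rows downward; lengths in m; the calibration is good to about 2 mm. The wrist camera is an equidistant fisheye: a pixel r from the principal point sees the ray r / f radians off the axis. A picture is of the moment at which its call begins: read the wrist's pose just before it. camera_params takes no time and is no camera call; for the wrist camera it gives the pose at the moment of the call.
- workorder.hand_in(): hands the job in, once; it reports no verdict.
The state is a dict: "clock": time; "joint_pos": joint angles; "qvel": joint speeds; "tau": joint torques, N m; "tool_pos": TCP position; "eef_rot": TCP orientation; "contact_force": force on the tool from outside, world axes, zero at the start; "torque": the same for the moment, N m; "finger_gap": finger opening in m.
Only numpy, scipy, OpenCV 4.12 (cv2) and the standard library are available. Lean on these libraries where they do the work, as an engineer would, in place of code of your own. Each camera call takes 0.05 s, during which the arm holds its last target.

## Working session

There is one attempt and no reset: what is moved stays moved. The work goes in short steps, Python scripts to look and compute and a tool call to move; the robot and the scene stay as the last step left them, time stands still between calls to the robot, and variables do not carry over. Pictures are saved under pics/ and viewed, and the job is handed in when it is done.

Besides the shell and the picture viewer there is one more tool, called in YAML: its name, and indented under it one key for each argument. drive_tool: Moves the arm, as the interface text tells. Its arguments: {"type":"object","properties":{"deltas":{"type":"array"},"fingers":{"type":"number"},"newtons":{"type":"number"}},"required":["deltas"]}

```bash
mkdir -p pics; ls
python3 - <<'E'
from rig import monitor, viewer, workorder, r
import cv2
s=monitor.observe()
for k,v in s.items(): print(k,v)
for n in ["scene","top","wrist"]:
    p=viewer.camera_params(n); print(n,p)
    im=viewer.grab_frame(n); cv2.imwrite(f"pics/{n}0.png",im[:,:,::-1])
E
```

```text
pics
clock 0.0
joint_pos [ 1.09648832  0.61588829 -0.01264547  1.42491327  0.00811855  1.10340279
 -0.04039971]
qvel [-5.03707759e-05  1.88367303e-03 -4.82412267e-04 -1.68955914e-03
  2.06965166e-04 -1.11896678e-03  1.21548258e-03]
tau [ 5.34854712e-05 -4.58928502e+01  2.09131907e-01 -1.65742457e+01
 -6.10782020e-02  2.05678894e-02  2.31044214e-04]
tool_pos [ 0.28111333 -0.58517608  0.21749643]
eef_rot [[ 9.01355453e-01  4.33078563e-01 -1.14239638e-03]
 [ 4.33080068e-01 -9.01352539e-01  2.29242665e-03]
 [-3.69010430e-05 -2.56104036e-03 -9.99996720e-01]]
contact_force [0.12213818 0.23783648 0.25290637]
torque [ 0.01258107 -0.01879945  0.05236077]
finger_gap 0.09328034899498987
scene {'K': array([[620.15900731,   0.        , 315.29932759],
       [  0.        , 620.15900731, 242.86577066],
       [  0.        ,   0.        ,   1.        ]]), 'camera_from_world': array([[ 0.63397461, -0.77313781,  0.01827877, -0.49812946],
       [ 0.30050969,  0.26805921,  0.91533501, -0.19304   ],
       [-0.7125799 , -0.57480621,  0.40227814, -1.16520983],
       [ 0.        ,  0.        ,  0.       
[... 184 characters left out ...]
'camera_from_world': array([[-0.02492785, -0.99912022,  0.03372515, -0.25059813],
       [ 0.99404562, -0.02119339,  0.10688383, -0.50855396],
       [-0.10607505,  0.03618872,  0.99369938, -1.03742909],
       [ 0.        ,  0.        ,  0.        ,  1.        ]])}
wrist {'K': array([[371.64829954,   0.        , 316.90491727],
       [  0.        , 371.64829954, 241.39106637],
       [  0.        ,   0.        ,   1.        ]]), 'camera_from_world': array([[ 0.43323642, -0.90127896, -0.0015612 , -0.64787791],
       [ 0.87542193,  0.42121787, -0.2370906 ,  0.02749922],
       [ 0.21434237,  0.10134958,  0.97148629, -0.38831212],
       [ 0.        ,  0.        ,  0.        ,  1.        ]])}
```

View pics/scene0.png

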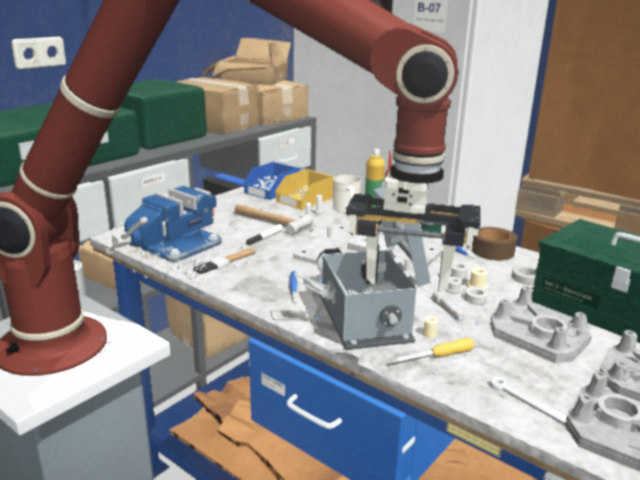

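View pics/top0.png

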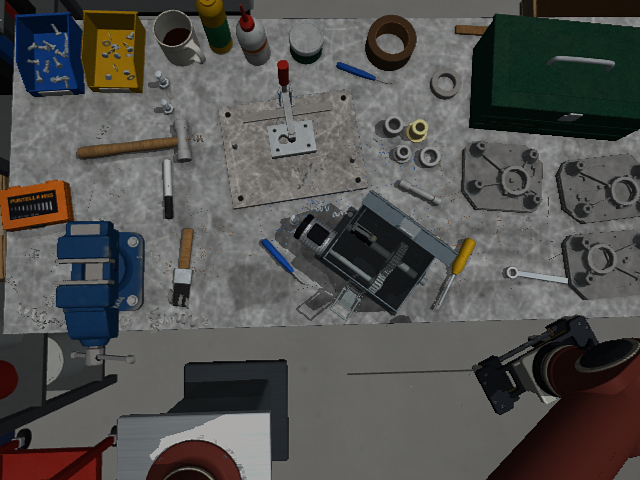

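View pics/wrist0.png

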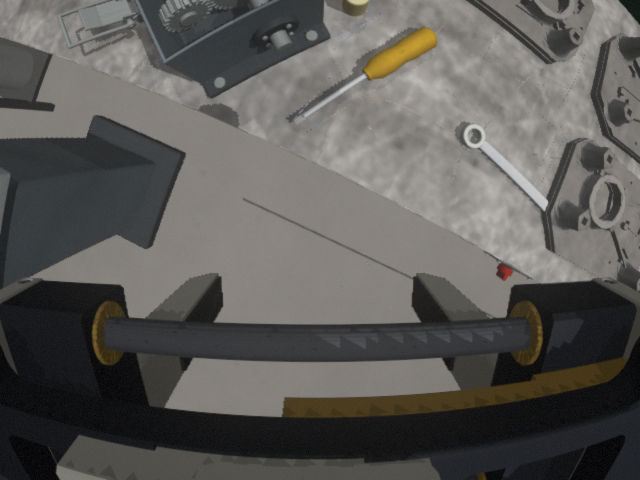

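The scene view shows the drive at about (370,300). In the top view the box is at about (390,250), turned roughly 30–35° on the bench. Its front-left side, with the latch at (345,300), faces the robot. I'll zoom in.

Run:
```python
import cv2
t=cv2.imread("pics/top0.png")[170:330,250:490]
cv2.imwrite("pics/top0z.png",cv2.resize(t,None,fx=3.3,fy=3.3,interpolation=cv2.INTER_CUBIC))
t=cv2.imread("pics/scene0.png")[190:360,260:500]
cv2.imwrite("pics/scene0z.png",cv2.resize(t,None,fx=3.3,fy=3.3,interpolation=cv2.INTER_CUBIC))
```

```text
(no output)
```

View pics/top0z.png

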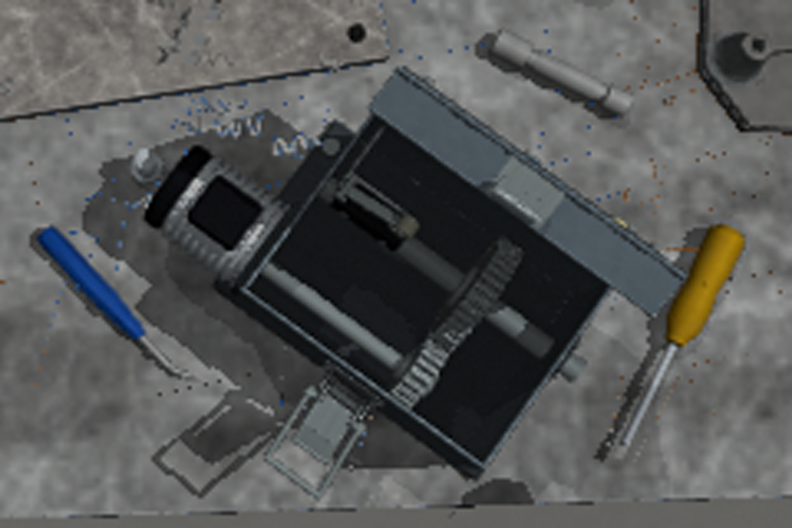

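View pics/scene0z.png

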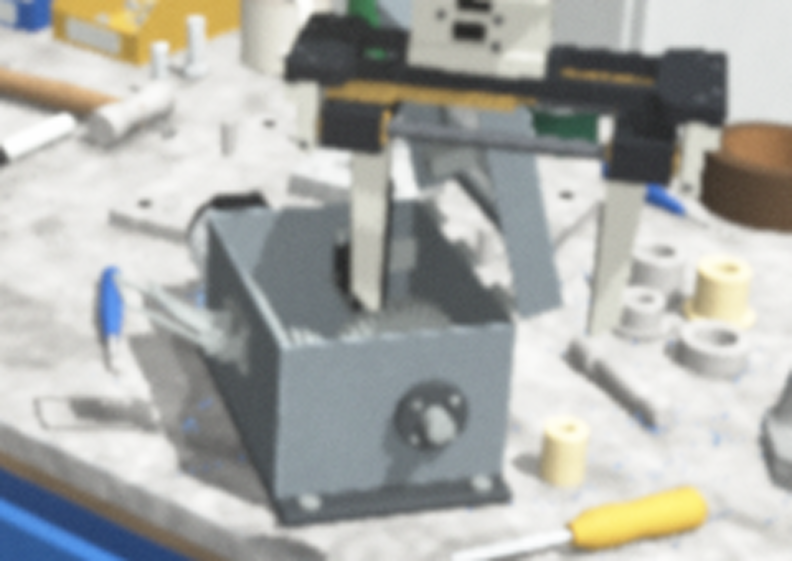

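```bash
cat > h.py <<'E'
import numpy as np, cv2
from rig import monitor, viewer, workorder, r
def cam(n,P=None):
    p=P or viewer.camera_params(n); T=p["camera_from_world"]; return p["K"],T[:3,:3],T[:3,3]
def ray(n,u,v,P=None):
    K,R,t=cam(n,P); c=-R.T@t
    x=(u-K[0,2])/K[0,0]; y=(v-K[1,2])/K[1,1]
    if n=="wrist":
        a=np.hypot(x,y); s=np.sin(a)/a if a>1e-9 else 1; d=np.array([x*s,-y*s,-np.cos(a)])
    else: d=np.array([x,-y,-1.])
    d=R.T@d; return c,d/np.linalg.norm(d)
def onz(n,u,v,z,P=None):
    c,d=ray(n,u,v,P); return c+d*(z-c[2])/d[2]
def proj(n,X,P=None):
    K,R,t=cam(n,P); X=R@np.asarray(X)+t; x,y,z=X[0],-X[1],-X[2]
    if n=="wrist":
        rr=np.hypot(x,y); a=np.arctan2(rr,z); return K[0,2]+K[0,0]*a*x/rr, K[1,2]+K[1,1]*a*y/rr
    return K[0,2]+K[0,0]*x/z, K[1,2]+K[1,1]*y/z
def tri(*rays):
    A=0;b=0
    for c,d in rays:
        M=np.eye(3)-np.outer(d,d); A=A+M; b=b+M@c
    X=np.linalg.solve(A,b); return X,[np.linalg.norm((np.eye(3)-np.outer(d,d))@(X-c)) for c,d in rays]
def show(n,name,box=None,f=3.3,marks=()):
    im=viewer.grab_frame(n)[:,:,::-1].copy()
    cv2.imwrite(f"pics/{name}_raw.png",im)
    if box: x0,x1,y0,y1=box; im=im[y0:y1,x0:x1]; im=cv2.resize(im,None,fx=f,fy=f,interpolation=cv2.INTER_CUBIC)
    else: x0=y0=0;f=1
    for m in marks: cv2.circle(im,(int((m[0]-x0)*f),int((m[1]-y0)*f)),4,(0,0,255),1)
    cv2.imwrite(f"pics/{name}.png",im)
E
python3 - <<'E'
from h import *
Z=lambda a,b:(250+a/3.3,170+b/3.3)
P={}
for k,(a,b,z) in dict(FL=(237,287,.11),FR=(477,472,.11),RR=(610,290,.11),roller=(407,230,.112),rollertop=(407,230,.118)).items():
    P[k]=onz("top",*Z(a,b),z); print(k,P[k].round(4))
d=lambda a,b:np.linalg.norm(P[a]-P[b])
print(d("FL","FR"),d("FR","RR"))
y=P["FL"]-P["FR"]; x=P["RR"]-P["FR"]
print(np.degrees(np.arctan2(y[1],y[0]))-90,np.degrees(np.arctan2(x[1],x[0])))
print("centre",(P["FL"]+P["RR"])/2)
Zs=lambda a,b:(260+a/3.3,190+b/3.3)
for k,(a,b,z) in dict(FR=(280,348,.11),FL=(207,212,.11),RR=(513,322,.11),FRb=(280,520,0.)).items():
    print("scene",k,onz("scene",*Zs(a,b),z).round(4))
E
```

```text
FL [ 0.4675 -0.2716  0.11  ]
FR [ 0.3543 -0.4112  0.11  ]
RR [ 0.4607 -0.4962  0.11  ]
roller [ 0.4994 -0.3746  0.112 ]
rollertop [ 0.4987 -0.3736  0.118 ]
0.1796677061404695 0.13617356964897512
-39.03960093866381 -38.64074703272873
centre [ 0.4640715  -0.38391027  0.11      ]
scene FR [ 0.3589 -0.4174  0.11  ]
scene FL [ 0.4726 -0.2743  0.11  ]
scene RR [ 0.4719 -0.4992  0.11  ]
scene FRb [ 0.3583 -0.4231  0.    ]
```

```bash
cat >> h.py <<'E'
from scipy.spatial.transform import Rotation as Rot
C=np.array([.466,-.385,0.]); YAW=-38.9
def BR(): return Rot.from_euler('z',YAW,degrees=True).as_matrix()
def b2w(p): return C+BR()@(np.asarray(p,float)/1000)
def w2b(p): return (BR().T@(np.asarray(p)-C))*1000
def toolR(tilt,flip=1):
    B=BR(); t=np.radians(tilt); z=B@np.array([np.sin(t),0,-np.cos(t)]); y=flip*B[:,1]; return np.c_[np.cross(y,z),y,z]
def st():
    s=monitor.observe(); Rb=BR().T@s["eef_rot"]
    print("t",round(s["clock"],2),"tcp box mm",w2b(s["tool_pos"]).round(1),"toolz box",Rb[:,2].round(3),"tooly",Rb[:,1].round(3),"F box",(BR().T@s["contact_force"]).round(2),"gap",round(s["finger_gap"],4)); return s
def delta(p,tilt=None,flip=1):
    s=st(); d=b2w(p)-s["tool_pos"]
    rv=np.zeros(3) if tilt is None else Rot.from_matrix(toolR(tilt,flip)@s["eef_rot"].T).as_rotvec(degrees=True)
    print("delta",d.round(4).tolist(),rv.round(2).tolist())
E
python3 - <<'E'
from h import *
delta((-60,24,230),0)
delta((-60,24,230),40)
E
```

```text
t 0.15 tcp box mm [ -18.  -272.   217.8] toolz box [-0.002  0.001 -1.   ] tooly [ 0.903 -0.43  -0.002] F box [-0.38  0.72 -0.95] gap 0.093
delta [0.1532, 0.2568, 0.0122] [-0.01, -0.13, 115.44]
t 0.15 tcp box mm [ -18.  -272.   217.8] toolz box [-0.002  0.001 -1.   ] tooly [ 0.903 -0.43  -0.002] F box [-0.38  0.72 -0.95] gap 0.093
delta [0.1532, 0.2568, 0.0122] [-47.06, 5.34, 110.03]
```

drive_tool:
  deltas:
    - [[0,0.03,0.02],[0,0,8.5]]
    - [[0,0.06,0.04],[0,0,17]]
    - [[0,0.09,0.05],[0,0,25.5]]
    - [[0,0.12,0.05],[0,0,34]]
    - [[0,0.15,0.05],[0,0,42.5]]
  fingers: 0.0
  newtons: 30

```text
clock: 0.65
tool_pos: [0.2811, -0.4341, 0.268]
eef_rot: [[0.366, 0.93, -0.002], [0.93, -0.366, 0.0], [-0.0, -0.002, -1.0]]
contact_force: [-0.2, 0.4, 0.4]
finger_gap: 0.0575
```

Run:
```python
from h import *
print(st()["joint_pos"])
delta((-60,24,230),40)
```

```text
t 0.65 tcp box mm [-113.1 -154.3  268. ] toolz box [-0.001 -0.001 -1.   ] tooly [ 0.954  0.299 -0.002] F box [-0.4   0.16  0.41] gap 0.0575
[ 1.11325097  0.36747743 -0.22611385  1.72374195  0.09376055  1.06197959
  0.48086137]
t 0.65 tcp box mm [-113.1 -154.3  268. ] toolz box [-0.001 -0.001 -1.   ] tooly [ 0.954  0.299 -0.002] F box [-0.4   0.16  0.41] gap 0.0575
delta [0.1533, 0.1055, -0.038] [-41.24, -11.0, 69.49]
```

drive_tool:
  deltas:
    - [[0.01,0.02,0],[-4.1,-1.1,7]]
    - [[0.02,0.04,0],[-8.2,-2.2,14]]
    - [[0.03,0.06,0],[-12.3,-3.3,21]]
    - [[0.05,0.08,0],[-16.4,-4.4,28]]
    - [[0.07,0.1,0],[-20.6,-5.5,35]]

```text
clock: 1.15
tool_pos: [0.3516, -0.333, 0.2683]
eef_rot: [[-0.211, 0.958, 0.195], [0.916, 0.263, -0.304], [-0.343, 0.114, -0.932]]
contact_force: [0.2, -0.6, 0.6]
finger_gap: 0.0177
```

Run:
```python
from h import *
delta((-60,24,230),40)
```

```text
t 1.15 tcp box mm [-121.7  -31.4  268.3] toolz box [ 0.342 -0.115 -0.932] tooly [0.58  0.806 0.114] F box [ 0.53 -0.34  0.64] gap 0.0177
delta [0.0828, 0.0043, -0.0383] [-20.42, -5.51, 34.21]
```

drive_tool:
  deltas:
    - [[0.015,0,0],[-4.1,-1.1,7]]
    - [[0.03,0,-0.01],[-8.2,-2.2,14]]
    - [[0.05,0,-0.02],[-12.3,-3.3,21]]
    - [[0.065,0,-0.03],[-16.4,-4.4,28]]
    - [[0.083,0.004,-0.038],[-20.4,-5.5,34.2]]

```text
clock: 1.65
tool_pos: [0.4113, -0.3408, 0.2415]
eef_rot: [[-0.52, 0.751, 0.407], [0.621, 0.659, -0.424], [-0.587, 0.032, -0.809]]
contact_force: [-0.5, -0.1, -0.8]
finger_gap: 0.0007
```

Run:
```python
from h import *
print(st()["joint_pos"])
for n in ("top","scene"): show(n,n+"1",(250,490,150,330) if n=="top" else (260,500,180,360))
P=viewer.camera_params("wrist"); import pickle; pickle.dump(P,open("pics/w1.pkl","wb"))
show("wrist","w1")
```

```text
t 1.65 tcp box mm [-7.030e+01  1.000e-01  2.415e+02] toolz box [ 0.583 -0.074 -0.809] tooly [0.17  0.985 0.032] F box [-0.29 -0.43 -0.75] gap 0.0007
[ 0.62696579  0.21926212 -0.07025453  2.25981647  1.27430377  0.16394666
  0.05255383]
```

View pics/w1.png

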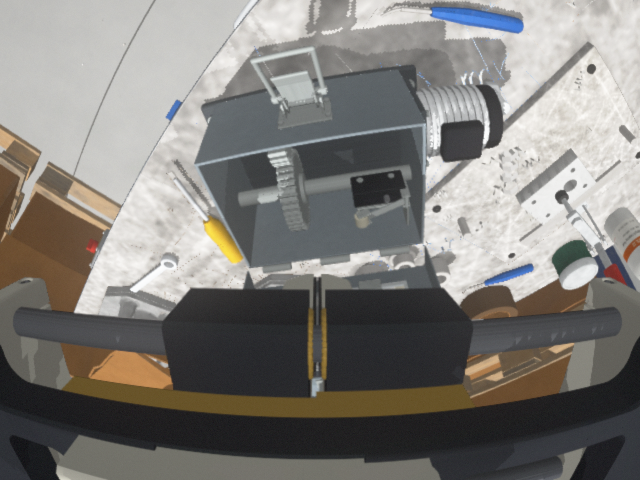

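View pics/scene1.png

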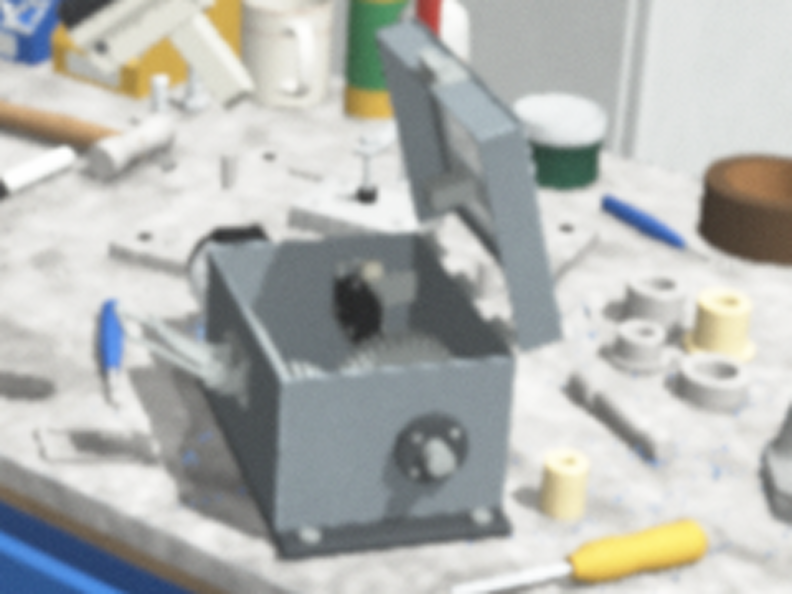

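View pics/top1.png

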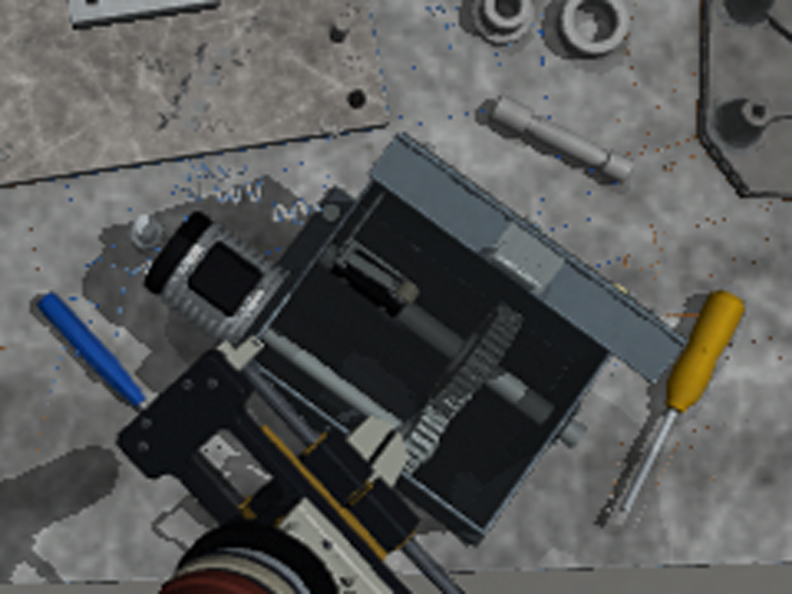

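Run:
```python
from h import *
import pickle
T=lambda a,b:ray("top",250+a/3.3,150+b/3.3)
S=lambda a,b:ray("scene",260+a/3.3,180+b/3.3)
W=pickle.load(open("pics/w1.pkl","rb"))
w=lambda a,b:ray("wrist",a,b,W)
def p(k,*r):
    X,e=tri(*r); print(k,X.round(4),"box",w2b(X).round(1),"res mm",(np.array(e)*1000).round(1))
p("roller",T(407,293),S(372,271))
p("roller w",T(407,293),S(372,271),w(364,221))
p("outL",T(400,133),S(408,22)); p("inL",T(370,175),S(378,33)); p("outR",T(690,340),S(520,125)); p("inR",T(655,380),S(483,140))
for k,t,s_ in [("FL",(240,350),(208,240)),("FR",(480,540),(282,379)),("RR",(610,353),(513,353))]: p(k,T(*t),S(*s_))
p("FL w",T(240,350),S(208,240),w(425,127)); p("FR w",T(480,540),S(282,379),w(199,165))
for n in("FL",(-70,90,110)),("FR",(-70,-90,110)),("RR",(70,-90,110)),("roller",(20,32,112)):
    print(n[0],[tuple(np.round(proj(c,b2w(n[1]),W if c=="wrist" else None),1)) for c in("top","scene","wrist")])
im=cv2.imread("pics/w1_raw.png")[30:290,180:460]; cv2.imwrite("pics/w1z.png",cv2.resize(im,None,fx=2.3,fy=2.3,interpolation=cv2.INTER_CUBIC))
```

```text
roller [ 0.5028 -0.3768  0.1129] box [ 23.5  29.5 112.9] res mm [2.8 2.8]
roller w [ 0.5038 -0.3758  0.1122] box [ 23.7  30.9 112.2] res mm [2.9 3.1 1.4]
outL [ 0.5688 -0.3524  0.2527] box [ 59.6  89.9 252.7] res mm [0.1 0.1]
inL [ 0.5502 -0.3394  0.2467] box [ 36.8  88.4 246.7] res mm [3.1 3.1]
outR [ 0.4575 -0.4981  0.255 ] box [ 64.4 -93.3 255. ] res mm [0.1 0.1]
inR [ 0.4394 -0.4835  0.2472] box [ 41.2 -93.4 247.2] res mm [2.9 2.9]
FL [ 0.4701 -0.2746  0.1143] box [-66.1  88.4 114.3] res mm [1.8 1.8]
FR [ 0.3558 -0.4159  0.1115] box [-66.4 -93.3 111.5] res mm [4.2 4.2]
RR [ 0.4646 -0.4988  0.1132] box [ 70.3 -89.4 113.2] res mm [3.9 3.9]
FL w [ 0.4687 -0.2753  0.1135] box [-66.8  87.  113.5] res mm [2.1 2.6 2.6]
FR w [ 0.3579 -0.4146  0.11  ] box [-65.5 -91.  110. ] res mm [5.1 4.  2.6]
FL [(np.float64(321.5), np.float64(256.7)), (np.float64(320.1), np.float64(254.5)), (np.float64(430.7), np.float64(122.4))]
FR [(np.float64(394.5), np.float64(312.7)), (np.float64(340.8), np.float64(295.1)), (np.float64(194.7), np.float64(160.5))]
RR [(np.float64(436.2), np.float64(256.2)), (np.float64(413.2), np.float64(289.0)), (np.float64(248.2), np.float64(266.8))]
roller [(np.float64(372.3), np.float64(238.6)), (np.float64(369.3), np.float64(262.3)), (np.float64(363.4), np.float64(218.3))]
```

View pics/w1z.png

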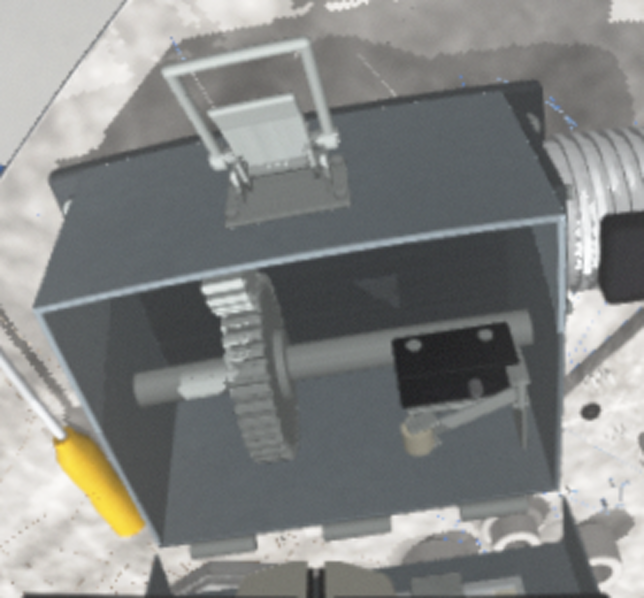

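```bash
sed -i 's/^C=.*; YAW/C=np.array([.467,-.3877,0.]); YAW/' h.py
python3 - <<'E'
from h import *
delta((27,22,160),32)
E
```

```text
t 1.8 tcp box mm [-72.5   1.9 242.1] toolz box [ 0.583 -0.073 -0.809] tooly [0.171 0.985 0.035] F box [ 0.88 -0.32 -0.9 ] gap 0.0002
delta [0.0901, -0.0469, -0.0821] [1.28, 4.2, 9.92]
```

drive_tool:
  deltas:
    - [[0.02,-0.01,0],[0.3,1,2.5]]
    - [[0.045,-0.023,-0.01],[0.6,2,5]]
    - [[0.07,-0.035,-0.03],[1,3,7.5]]
    - [[0.09,-0.047,-0.06],[1.3,4.2,9.9]]
    - [[0.09,-0.047,-0.082],[1.3,4.2,9.9]]

```text
clock: 2.3
tool_pos: [0.5034, -0.3914, 0.1595]
eef_rot: [[-0.655, 0.632, 0.415], [0.537, 0.775, -0.333], [-0.532, 0.005, -0.847]]
contact_force: [-0.9, -1.0, -1.5]
finger_gap: 0.0005
```

Run:
```python
from h import *
delta((27,22,135),32)
print(monitor.observe()["joint_pos"])
import pickle
pickle.dump(viewer.camera_params("wrist"),open("pics/w2.pkl","wb"))
show("wrist","w2",(200,440,60,300)); show("scene","s2",(300,480,180,330),4)
```

```text
t 2.3 tcp box mm [ 30.7  19.9 159.5] toolz box [ 0.532  0.001 -0.847] tooly [0.005 1.    0.005] F box [-0.05 -1.33 -1.53] gap 0.0005
delta [-0.0016, 0.0039, -0.0245] [-0.14, 0.26, 0.3]
[ 0.64921971  0.49676684 -0.05712296  2.05883601  1.17729796  0.0696185
  0.33414763]
```

View pics/w2.png

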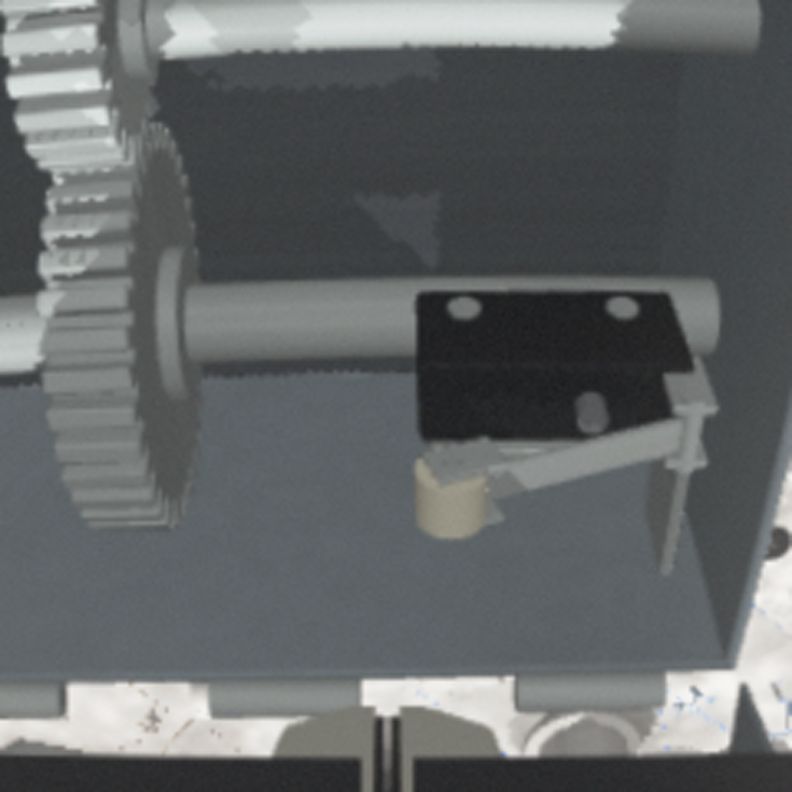

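View pics/s2.png

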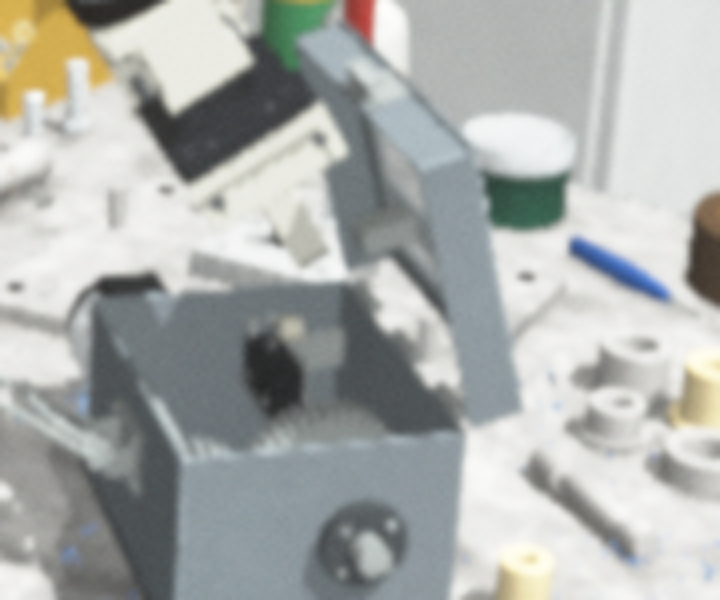

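Run:
```python
from h import *
import pickle
W=pickle.load(open("pics/w2.pkl","rb"))
Zw=lambda a,b:(200+a/3.3,60+b/3.3)
for a,b in((420,475),(484,475),(451,495),(451,540)): print((a,b),w2b(onz("wrist",*Zw(a,b),.112,W)).round(1))
T=ray("top",250+407/3.3,150+293/3.3);S=ray("scene",300+292/4,180+328/4)
for rs in ([T,S],[T,S,ray("wrist",*Zw(451,505),W)],[S,ray("wrist",*Zw(451,505),W)]):
    X,e=tri(*rs);print(w2b(X).round(1),np.round(np.array(e)*1e3,1))
delta((27,22,130),30)
```

```text
(420, 475) [ 14.6  26.5 112. ]
(484, 475) [ 14.6  36.9 112. ]
(451, 495) [ 18.9  31.7 112. ]
(451, 540) [ 29.1  32.  112. ]
[ 21.3  31.  113.1] [3.1 3.1]
[ 21.2  31.4 112.7] [2.9 3.4 0.6]
[ 23.6  32.  111.7] [1.7 1.7]
t 2.4 tcp box mm [ 25.9  20.6 157. ] toolz box [ 0.525 -0.003 -0.851] tooly [ 0.002  1.    -0.002] F box [-1.52  0.33 -0.36] gap 0.0005
delta [0.0018, 0.0004, -0.027] [1.15, 1.21, 0.13]
```

drive_tool:
  deltas:
    - [[0.001,0,-0.01],[0.5,0.5,0]]
    - [[0.002,0,-0.02],[1.1,1.2,0.1]]
    - [[0.002,0,-0.027],[1.1,1.2,0.1]]
    - [[0.002,0,-0.027],[1.1,1.2,0.1]]

```text
clock: 2.8
tool_pos: [0.5021, -0.3877, 0.1297]
eef_rot: [[-0.674, 0.628, 0.389], [0.544, 0.778, -0.314], [-0.5, 0.0, -0.866]]
contact_force: [0.3, -0.3, 0.3]
finger_gap: 0.0005
```

Run:
```python
from h import *
delta((27.5,22,124),30)
print(monitor.observe()["joint_pos"])
```

```text
t 2.8 tcp box mm [ 27.3  22.  129.7] toolz box [ 0.5   -0.    -0.866] tooly [0. 1. 0.] F box [ 0.4  -0.02  0.25] gap 0.0005
delta [0.0001, -0.0001, -0.0057] [-0.01, 0.01, 0.03]
[0.59475008 0.54508696 0.01467958 2.0639751  1.23664668 0.03100768
 0.26796797]
```

Run:
```python
from h import *
delta((28,22,125),25)
```

```text
t 2.8 tcp box mm [ 27.3  22.  129.7] toolz box [ 0.5   -0.    -0.866] tooly [0. 1. 0.] F box [ 0.4  -0.02  0.25] gap 0.0005
delta [0.0005, -0.0004, -0.0047] [3.14, 3.9, 0.03]
```

drive_tool:
  deltas:
    - [[0,0,-0.002],[1.6,2,0]]
    - [[0.0005,-0.0004,-0.0045],[3.1,3.9,0]]
    - [[0.0005,-0.0004,-0.0045],[3.1,3.9,0]]

```text
clock: 3.1
tool_pos: [0.5038, -0.3896, 0.1275]
eef_rot: [[-0.701, 0.631, 0.334], [0.572, 0.776, -0.265], [-0.426, 0.006, -0.905]]
contact_force: [0.5, 0.0, -0.3]
finger_gap: 0.0003
```

Run:
```python
from h import *
delta((28,22,122),25)
print(monitor.observe()["joint_pos"])
show("scene","s3",(300,480,180,330),4)
```

```text
t 3.1 tcp box mm [ 29.8  21.7 127.5] toolz box [ 0.426  0.004 -0.905] tooly [0.004 1.    0.006] F box [ 0.42  0.35 -0.34] gap 0.0003
delta [-0.0012, 0.0014, -0.0055] [-0.12, 0.37, 0.2]
[ 0.91181021  0.59281837 -0.44754964  1.976241    1.04974854  0.32311704
  0.51296724]
```

View pics/s3.png

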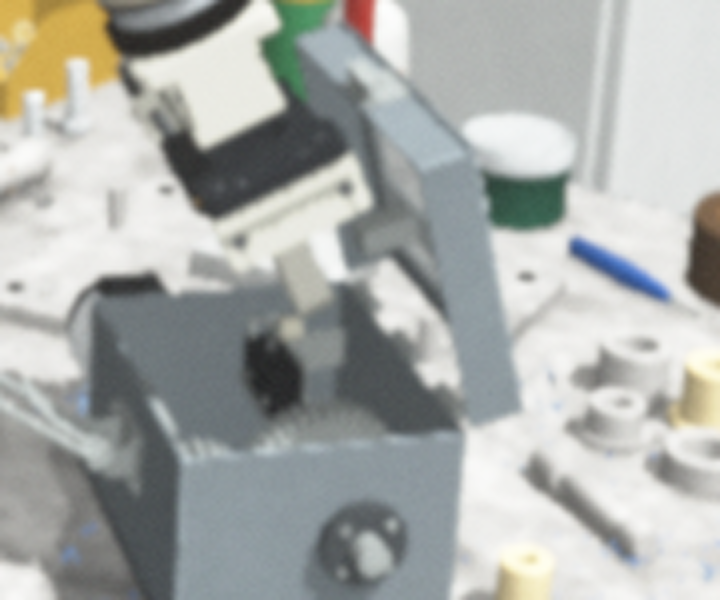

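drive_tool:
  deltas:
    - [[-0.0015,0.0015,-0.002],[-0.1,0.4,0.2]]
    - [[-0.0015,0.0015,-0.004],[-0.1,0.4,0.2]]
    - [[-0.0015,0.0015,-0.005],[-0.1,0.4,0.2]]
    - [[-0.0015,0.0015,-0.005],[-0.1,0.4,0.2]]

```text
clock: 3.55
tool_pos: [0.5013, -0.3877, 0.1214]
eef_rot: [[-0.707, 0.628, 0.326], [0.568, 0.779, -0.267], [-0.421, -0.004, -0.907]]
contact_force: [-0.8, 0.9, -0.3]
finger_gap: 0.0004
```

Run:
```python
from h import *
delta((27.5,22,119),25)
```

```text
t 3.55 tcp box mm [ 26.7  21.5 121.4] toolz box [ 0.421 -0.003 -0.907] tooly [-0.     1.    -0.004] F box [-1.21  0.23 -0.28] gap 0.0004
delta [0.0009, -0.0001, -0.0024] [0.12, -0.21, -0.03]
```

drive_tool:
  deltas:
    - [[0,0,-0.001],[0,0,0]]
    - [[0,0,-0.001],[0,0,0]]
    - [[0,0,-0.001],[0,0,0]]

```text
clock: 3.85
tool_pos: [0.5015, -0.3875, 0.1204]
eef_rot: [[-0.707, 0.627, 0.326], [0.568, 0.779, -0.267], [-0.421, -0.004, -0.907]]
contact_force: [0.1, -0.7, 0.4]
finger_gap: 0.0007
```

drive_tool:
  deltas:
    - [[0,0,-0.001],[0,0,0]]
    - [[0,0,-0.001],[0,0,0]]
    - [[0,0,-0.001],[0,0,0]]

```text
clock: 4.15
tool_pos: [0.5014, -0.3879, 0.1196]
eef_rot: [[-0.707, 0.628, 0.326], [0.568, 0.779, -0.268], [-0.422, -0.004, -0.907]]
contact_force: [-0.2, -0.2, 0.9]
finger_gap: 0.0005
```

drive_tool:
  deltas:
    - [[0,0,-0.001],[0,0,0]]
    - [[0,0,-0.001],[0,0,0]]
    - [[0,0,-0.001],[0,0,0]]

```text
clock: 4.45
tool_pos: [0.5014, -0.3882, 0.1188]
eef_rot: [[-0.707, 0.628, 0.326], [0.568, 0.778, -0.268], [-0.422, -0.005, -0.907]]
contact_force: [-0.8, -0.3, 2.3]
finger_gap: 0.0003
```

drive_tool:
  deltas:
    - [[0,0,-0.001],[0,0,0]]
    - [[0,0,-0.001],[0,0,0]]
    - [[0,0,-0.001],[0,0,0]]

```text
clock: 4.75
tool_pos: [0.5012, -0.3885, 0.1178]
eef_rot: [[-0.707, 0.628, 0.326], [0.568, 0.778, -0.269], [-0.422, -0.005, -0.907]]
contact_force: [-0.8, -0.9, 3.1]
finger_gap: 0.0008
```

drive_tool:
  deltas:
    - [[0,0,-0.001],[0,0,0]]
    - [[0,0,-0.001],[0,0,0]]
    - [[0,0,-0.001],[0,0,0]]

```text
clock: 5.05
tool_pos: [0.501, -0.3888, 0.1168]
eef_rot: [[-0.707, 0.628, 0.325], [0.568, 0.778, -0.269], [-0.422, -0.006, -0.907]]
contact_force: [-1.8, -0.5, 3.0]
finger_gap: 0.0001
```

drive_tool:
  deltas:
    - [[0,0,-0.001],[0,0,0]]
    - [[0,0,-0.001],[0,0,0]]
    - [[0,0,-0.001],[0,0,0]]

```text
clock: 5.35
tool_pos: [0.5008, -0.389, 0.1158]
eef_rot: [[-0.707, 0.629, 0.325], [0.568, 0.778, -0.27], [-0.422, -0.006, -0.907]]
contact_force: [-2.5, -1.0, 3.7]
finger_gap: 0.0
```

drive_tool:
  deltas:
    - [[0,0,-0.001],[0,0,0]]
    - [[0,0,-0.001],[0,0,0]]
    - [[0,0,-0.001],[0,0,0]]

```text
clock: 5.65
tool_pos: [0.5007, -0.3893, 0.1149]
eef_rot: [[-0.706, 0.629, 0.324], [0.568, 0.777, -0.27], [-0.422, -0.006, -0.907]]
contact_force: [-1.7, -0.9, 4.2]
finger_gap: 0.0004
```

drive_tool:
  deltas:
    - [[0,0.0004,-0.001],[0,0,0]]
    - [[0,0.0004,-0.001],[0,0,0]]
    - [[0,0.0004,-0.001],[0,0,0]]

```text
clock: 5.95
tool_pos: [0.5005, -0.3894, 0.1139]
eef_rot: [[-0.706, 0.63, 0.324], [0.568, 0.777, -0.271], [-0.422, -0.007, -0.906]]
contact_force: [-3.2, -2.6, 4.9]
finger_gap: 0.0003
```

drive_tool:
  deltas:
    - [[0,0.0004,-0.001],[0,0,0]]
    - [[0,0.0004,-0.001],[0,0,0]]
    - [[0,0.0004,-0.001],[0,0,0]]

```text
clock: 6.25
tool_pos: [0.5003, -0.3895, 0.113]
eef_rot: [[-0.706, 0.63, 0.324], [0.569, 0.777, -0.272], [-0.422, -0.008, -0.906]]
contact_force: [-3.3, -3.0, 4.3]
finger_gap: 0.0004
```

Run:
```python
from h import *
F=[]
for i in range(1): st()
show("scene","s4",(300,480,180,330),4)
```

```text
t 6.25 tcp box mm [ 27.   19.5 113. ] toolz box [ 0.422 -0.008 -0.906] tooly [ 0.003  1.    -0.008] F box [-0.66 -4.43  4.35] gap 0.0004
```

View pics/s4.png

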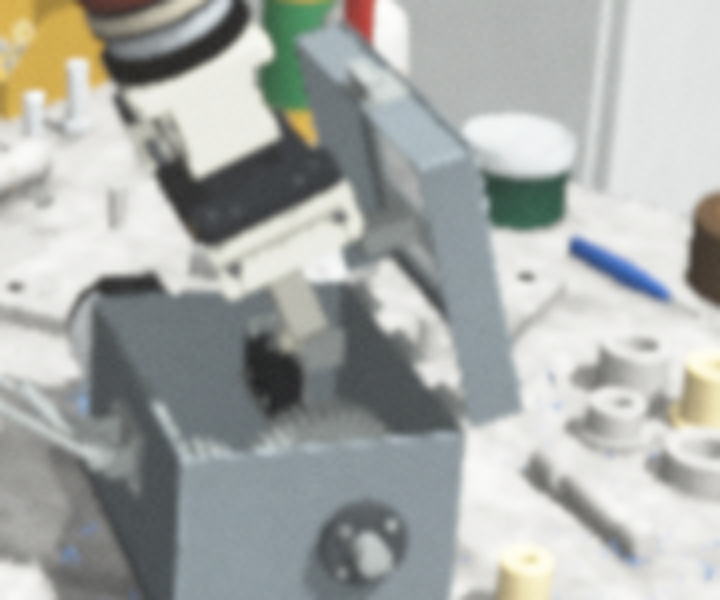

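drive_tool:
  deltas:
    - [[0,0,0.004],[0,0,0]]
    - [[0,0,0.01],[0,0,0]]
    - [[0.004,0.004,0.01],[0,0,0]]
    - [[0.007,0.009,0.01],[0,0,0]]
    - [[0.007,0.009,0.01],[0,0,0]]

```text
clock: 6.8
tool_pos: [0.5086, -0.3779, 0.1226]
eef_rot: [[-0.708, 0.627, 0.325], [0.567, 0.779, -0.268], [-0.422, -0.006, -0.907]]
contact_force: [-0.1, -0.5, -0.6]
finger_gap: 0.0008
```

Run:
```python
from h import *
delta((27,31,121),25)
import pickle
pickle.dump(viewer.camera_params("wrist"),open("pics/w5.pkl","wb"))
show("wrist","w5",(240,440,100,300),3)
```

```text
t 6.8 tcp box mm [ 26.2  33.8 122.6] toolz box [ 0.422 -0.005 -0.907] tooly [-0.001  1.    -0.006] F box [ 0.2  -0.47 -0.64] gap 0.0008
delta [-0.0011, -0.0027, -0.0016] [0.22, -0.26, -0.07]
```

View pics/w5.png

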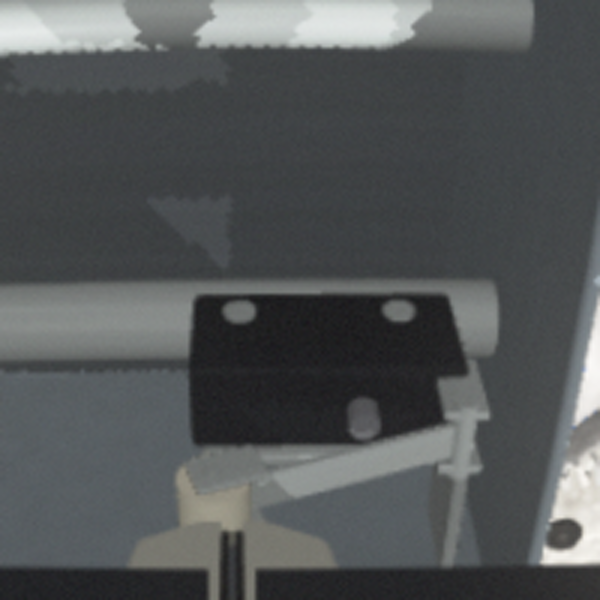

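drive_tool:
  deltas:
    - [[-0.003,-0.0018,0],[0.2,-0.3,0]]
    - [[-0.003,-0.0018,-0.001],[0.2,-0.3,0]]
    - [[-0.003,-0.0018,-0.001],[0.2,-0.3,0]]

```text
clock: 7.15
tool_pos: [0.5045, -0.3809, 0.1215]
eef_rot: [[-0.705, 0.629, 0.328], [0.569, 0.778, -0.267], [-0.423, -0.001, -0.906]]
contact_force: [-0.4, 1.2, 0.5]
finger_gap: 0.0005
```

Run:
```python
from h import *
delta((25.5,31,121),25)
```

```text
t 7.15 tcp box mm [ 24.9  28.9 121.5] toolz box [ 0.423 -0.001 -0.906] tooly [ 0.001  1.    -0.001] F box [-1.04  0.69  0.55] gap 0.0005
delta [0.0018, 0.0013, -0.0005] [0.06, -0.02, 0.04]
```

drive_tool:
  deltas:
    - [[0,0,-0.001],[0,0,0]]
    - [[0,0,-0.001],[0,0,0]]
    - [[0,0,-0.001],[0,0,0]]

```text
clock: 7.45
tool_pos: [0.5046, -0.3811, 0.1207]
eef_rot: [[-0.705, 0.629, 0.329], [0.569, 0.778, -0.267], [-0.423, -0.001, -0.906]]
contact_force: [-2.0, -0.2, 3.0]
finger_gap: 0.0007
```

drive_tool:
  deltas:
    - [[0,0,-0.001],[0,0,0]]
    - [[0,0,-0.001],[0,0,0]]
    - [[0,0,-0.001],[0,0,0]]

```text
clock: 7.75
tool_pos: [0.5046, -0.3814, 0.1199]
eef_rot: [[-0.705, 0.629, 0.329], [0.569, 0.777, -0.268], [-0.424, -0.002, -0.906]]
contact_force: [-0.4, 0.5, 2.8]
finger_gap: 0.0003
```

Run:
```python
from h import *
delta((25.5,31,119),25)
```

```text
t 7.75 tcp box mm [ 25.3  28.5 119.9] toolz box [ 0.424 -0.002 -0.906] tooly [ 0.001  1.    -0.002] F box [-0.65  0.17  2.78] gap 0.0003
delta [0.0017, 0.0018, -0.0009] [0.12, -0.0, 0.07]
```

drive_tool:
  deltas:
    - [[0.001,0.0013,-0.001],[0,0,0]]
    - [[0.001,0.0013,-0.002],[0,0,0]]
    - [[0.001,0.0013,-0.002],[0,0,0]]

```text
clock: 8.05
tool_pos: [0.5058, -0.3805, 0.118]
eef_rot: [[-0.704, 0.629, 0.329], [0.569, 0.777, -0.268], [-0.424, -0.002, -0.906]]
contact_force: [-1.1, -0.9, 3.9]
finger_gap: 0.0004
```

drive_tool:
  deltas:
    - [[0,0.0005,-0.001],[0,0,0]]
    - [[0,0.0005,-0.001],[0,0,0]]
    - [[0,0.0005,-0.001],[0,0,0]]

```text
clock: 8.35
tool_pos: [0.5058, -0.3805, 0.1172]
eef_rot: [[-0.704, 0.629, 0.329], [0.569, 0.777, -0.269], [-0.425, -0.002, -0.905]]
contact_force: [-0.5, -1.5, 3.4]
finger_gap: 0.0
```

drive_tool:
  deltas:
    - [[0,0.0005,-0.001],[0,0,0]]
    - [[0,0.0005,-0.001],[0,0,0]]
    - [[0,0.0005,-0.001],[0,0,0]]

```text
clock: 8.65
tool_pos: [0.5057, -0.3804, 0.1163]
eef_rot: [[-0.704, 0.63, 0.329], [0.569, 0.777, -0.27], [-0.425, -0.003, -0.905]]
contact_force: [-1.7, -1.9, 4.1]
finger_gap: 0.0004
```

Run:
```python
from h import *
st()
```

```text
t 8.65 tcp box mm [ 25.5  30.  116.3] toolz box [ 0.425 -0.004 -0.905] tooly [ 0.002  1.    -0.003] F box [-0.16 -2.55  4.13] gap 0.0004
```

drive_tool:
  deltas:
    - [[0,0,-0.001],[0,0,0]]
    - [[0,0,-0.001],[0,0,0]]
    - [[0,0,-0.001],[0,0,0]]

```text
clock: 8.95
tool_pos: [0.5056, -0.3804, 0.1152]
eef_rot: [[-0.704, 0.63, 0.328], [0.569, 0.777, -0.27], [-0.425, -0.003, -0.905]]
contact_force: [-1.3, -2.5, 3.9]
finger_gap: 0.0003
```

drive_tool:
  deltas:
    - [[0,0,-0.001],[0,0,0]]
    - [[0,0,-0.001],[0,0,0]]
    - [[0,0,-0.001],[0,0,0]]

```text
clock: 9.25
tool_pos: [0.5055, -0.3805, 0.1142]
eef_rot: [[-0.704, 0.63, 0.328], [0.569, 0.777, -0.27], [-0.425, -0.003, -0.905]]
contact_force: [-0.9, -2.7, 4.0]
finger_gap: 0.0003
```

drive_tool:
  deltas:
    - [[0,0,-0.0008],[0,0,0]]
    - [[0,0,-0.0008],[0,0,0]]
    - [[0,0,-0.0008],[0,0,0]]

```text
clock: 9.55
tool_pos: [0.5054, -0.3805, 0.1133]
eef_rot: [[-0.704, 0.63, 0.328], [0.569, 0.777, -0.27], [-0.425, -0.003, -0.905]]
contact_force: [-1.9, -1.1, 4.1]
finger_gap: 0.0002
```

Run:
```python
from h import *
st()
import pickle
pickle.dump(viewer.camera_params("wrist"),open("pics/w6.pkl","wb"))
show("wrist","w6",(240,440,100,300),3)
st()
```

```text
t 9.55 tcp box mm [ 25.4  29.7 113.3] toolz box [ 0.425 -0.004 -0.905] tooly [ 0.003  1.    -0.003] F box [-0.81 -2.08  4.1 ] gap 0.0002
t 9.6 tcp box mm [ 25.4  29.7 113.3] toolz box [ 0.425 -0.004 -0.905] tooly [ 0.003  1.    -0.003] F box [-0.17 -2.9   5.15] gap 0.0006
```

View pics/w6.png

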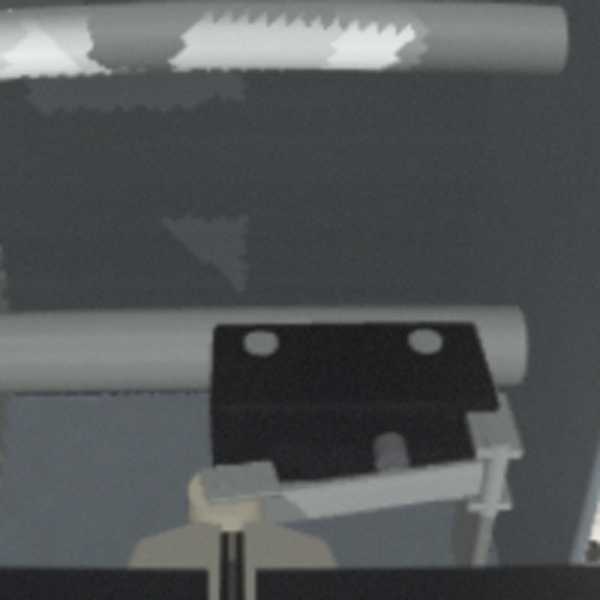

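Run:
```python
from h import *
import pickle
for n,pts in (("w5",[(190,490),(265,480),(290,499),(452,453),(285,480),(452,427)]),("w6",[(205,500),(277,490),(305,518),(480,491),(300,492),(478,461)])):
    W=pickle.load(open(f"pics/{n}.pkl","rb"))
    out=[]
    for a,b in pts:
        c,d=ray("wrist",240+a/3,100+b/3,W); B=BR().T; c=B@(c-C)*1e3; d=B@d
        X=c+d*(18-c[0])/d[0]; out.append(X)
    print(n,np.array(out).round(1).tolist())
    for i,j in((2,3),(4,5)):
        v=out[i]-out[j]; print(" angle",np.degrees(np.arctan2(v[2],-v[1])))
```

```text
w5 [[18.0, 27.7, 109.6], [18.0, 40.0, 107.1], [18.0, 44.0, 111.7], [18.0, 72.4, 100.0], [18.0, 43.4, 107.1], [18.0, 73.5, 92.9]]
 angle 22.320367190789508
 angle 25.159218972655246
w6 [[18.0, 26.2, 101.8], [18.0, 38.0, 99.4], [18.0, 42.3, 106.1], [18.0, 71.9, 99.9], [18.0, 41.7, 99.9], [18.0, 72.8, 92.2]]
 angle 11.793190400934513
 angle 13.830261174175929
```

drive_tool:
  deltas:
    - [[0,0,-0.001],[0,0,0]]
    - [[0,0,-0.001],[0,0,0]]
    - [[0,0,-0.001],[0,0,0]]

```text
clock: 9.9
tool_pos: [0.5054, -0.3805, 0.1123]
eef_rot: [[-0.704, 0.63, 0.328], [0.569, 0.777, -0.27], [-0.425, -0.004, -0.905]]
contact_force: [-1.8, -2.2, 3.8]
finger_gap: -0.0
```

Run:
```python
from h import *
st()
import pickle
pickle.dump(viewer.camera_params("wrist"),open("pics/w7.pkl","wb"))
show("wrist","w7",(240,440,100,300),3)
st()
```

```text
t 9.9 tcp box mm [ 25.3  29.7 112.3] toolz box [ 0.425 -0.004 -0.905] tooly [ 0.003  1.    -0.004] F box [-0.07 -2.84  3.84] gap -0.0
t 9.95 tcp box mm [ 25.3  29.6 112.3] toolz box [ 0.425 -0.004 -0.905] tooly [ 0.003  1.    -0.004] F box [-0.15 -2.44  4.86] gap 0.0003
```

View pics/w7.png

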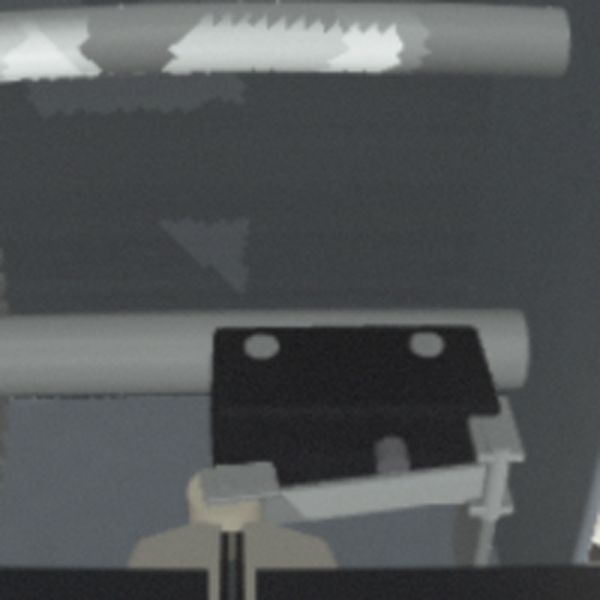

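Run:
```python
import cv2,numpy as np
a=[cv2.resize(cv2.imread(f"pics/{n}_raw.png")[225:275,290:425],None,fx=5,fy=5,interpolation=cv2.INTER_CUBIC) for n in("w5","w6","w7")]
b=[x[:195] for x in a]
a=[cv2.convertScaleAbs(x,alpha=1.6) for x in a]
cv2.imwrite("pics/cmp.png",np.vstack([x[:190] if i==0 else x[40:240] for i,x in enumerate(a)]))
```

```text
(no output)
```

View pics/cmp.png

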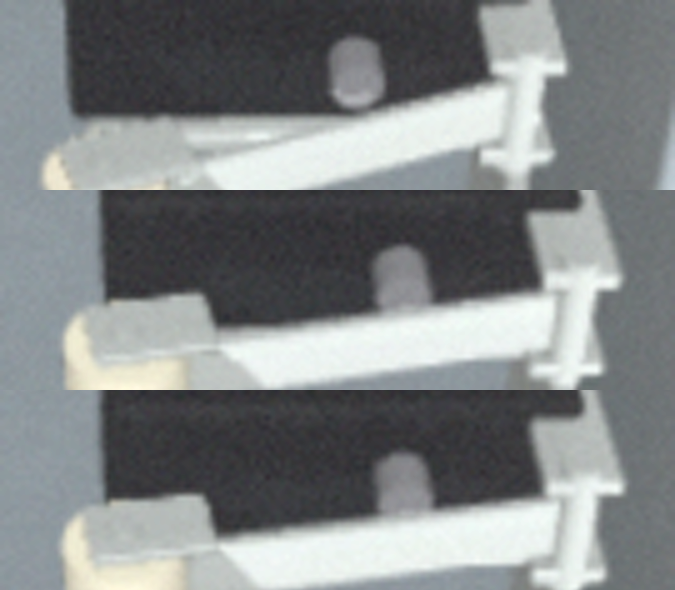

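Run:
```python
from h import *
import pickle
for n,off,p,q in (("w5",0,(200,157),(500,85)),("w6",-150,(225,330),(545,291)),("w7",-350,(225,537),(548,501))):
    W=pickle.load(open(f"pics/{n}.pkl","rb")); o=[]
    for a,b in(p,q):
        c,d=ray("wrist",290+a/5,225+(b+off)/5,W); c=BR().T@(c-C)*1e3; d=BR().T@d
        o.append(c+d*(14-c[0])/d[0])
    v=o[0]-o[1]; print(n,np.round(o,1).tolist(),np.degrees(np.arctan2(v[2],-v[1])))
```

```text
w5 [[14.0, 40.7, 108.9], [14.0, 71.9, 97.6]] 19.995269414225533
w6 [[14.0, 39.1, 102.1], [14.0, 71.4, 96.5]] 9.873054742902754
w7 [[14.0, 39.0, 102.0], [14.0, 71.4, 96.9]] 8.955424168807424
```

Run:
```python
from h import *
delta((25,30,125)); delta((-5,30,190)); delta((-30,20,290),0)
```

```text
t 9.95 tcp box mm [ 25.3  29.6 112.3] toolz box [ 0.425 -0.004 -0.905] tooly [ 0.003  1.    -0.004] F box [-0.15 -2.44  4.86] gap 0.0003
delta [-0.0, 0.0005, 0.0127] [0.0, 0.0, 0.0]
t 9.95 tcp box mm [ 25.3  29.6 112.3] toolz box [ 0.425 -0.004 -0.905] tooly [ 0.003  1.    -0.004] F box [-0.15 -2.44  4.86] gap 0.0003
delta [-0.0234, 0.0193, 0.0777] [0.0, 0.0, 0.0]
t 9.95 tcp box mm [ 25.3  29.6 112.3] toolz box [ 0.425 -0.004 -0.905] tooly [ 0.003  1.    -0.004] F box [-0.15 -2.44  4.86] gap 0.0003
delta [-0.0491, 0.0273, 0.1777] [15.96, 19.4, 0.1]
```

drive_tool:
  deltas:
    - [[0,0,0.006],[0,0,0]]
    - [[0,0,0.014],[0,0,0]]
    - [[-0.005,0.005,0.03],[0,0,0]]
    - [[-0.014,0.012,0.05],[0,0,0]]
    - [[-0.024,0.019,0.078],[0,0,0]]

```text
clock: 10.45
tool_pos: [0.4807, -0.3585, 0.1889]
eef_rot: [[-0.707, 0.627, 0.326], [0.569, 0.779, -0.264], [-0.42, -0.002, -0.908]]
contact_force: [-0.4, -0.7, -0.3]
finger_gap: 0.0003
```

Run:
```python
from h import *
import pickle
pickle.dump(viewer.camera_params("wrist"),open("pics/w8.pkl","wb"))
show("wrist","w8",(220,460,60,300),2.5)
delta((-40,20,300),0)
```

```text
t 10.5 tcp box mm [ -6.7  31.9 194. ] toolz box [ 0.427 -0.001 -0.904] tooly [-0.001  1.    -0.002] F box [-0.82  1.33  1.81] gap 0.0003
delta [-0.0334, 0.0117, 0.106] [15.93, 19.6, -0.1]
```

View pics/w8.png

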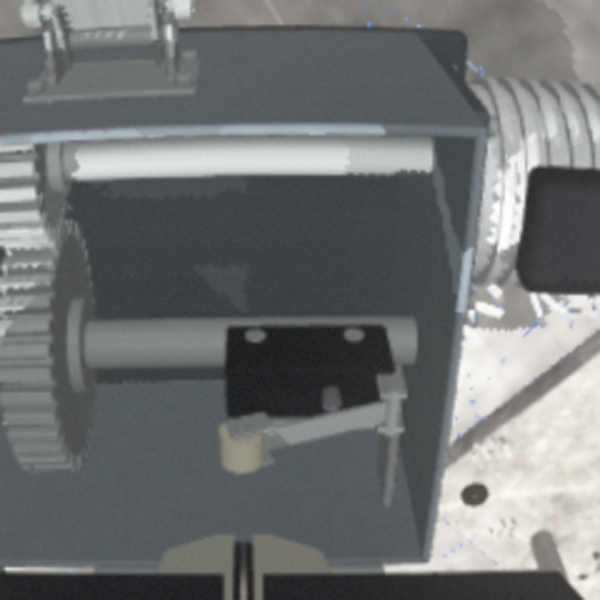

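drive_tool:
  deltas:
    - [[-0.015,0.005,0.03],[0,0,0]]
    - [[-0.03,0.01,0.06],[4,5,0]]
    - [[-0.033,0.012,0.09],[8,10,0]]
    - [[-0.033,0.012,0.106],[12,15,0]]
    - [[-0.033,0.012,0.11],[15.9,19.6,0]]

```text
clock: 11.0
tool_pos: [0.4503, -0.3456, 0.3069]
eef_rot: [[-0.781, 0.625, 0.003], [0.625, 0.781, 0.002], [-0.001, 0.004, -1.0]]
contact_force: [0.3, -0.4, -0.2]
finger_gap: 0.0002
```

Run:
```python
from h import *
delta((85,0,310),0);delta((95,0,310),-15)
```

```text
t 11.0 tcp box mm [-39.5  22.2 306.9] toolz box [ 0.001  0.004 -1.   ] tooly [-0.004  1.     0.004] F box [ 0.49 -0.07 -0.17] gap 0.0002
delta [0.0829, -0.0955, 0.0031] [-0.14, 0.16, -0.22]
t 11.0 tcp box mm [-39.5  22.2 306.9] toolz box [ 0.001  0.004 -1.   ] tooly [-0.004  1.     0.004] F box [ 0.49 -0.07 -0.17] gap 0.0002
delta [0.0907, -0.1017, 0.0031] [9.26, 11.85, -0.19]
```

drive_tool:
  deltas:
    - [[0.02,-0.024,0.004],[0,0,0]]
    - [[0.044,-0.05,0.004],[0,0,0]]
    - [[0.066,-0.076,0.004],[0,0,0]]
    - [[0.086,-0.098,0.003],[0,0,0]]
    - [[0.086,-0.098,-0.02],[0,0,0]]

```text
clock: 11.5
tool_pos: [0.5401, -0.4448, 0.2869]
eef_rot: [[-0.78, 0.625, 0.01], [0.625, 0.78, 0.003], [-0.006, 0.008, -1.0]]
contact_force: [0.9, 0.1, -0.9]
finger_gap: -0.0001
```

Run:
```python
from h import *
delta((86,0,234),0)
show("scene","s9",(300,480,160,310),4)
```

```text
t 11.5 tcp box mm [ 92.7   1.5 286.9] toolz box [ 0.006  0.009 -1.   ] tooly [-0.004  1.     0.008] F box [ 0.63  0.65 -0.88] gap -0.0001
delta [-0.0061, 0.0031, -0.0529] [-0.17, 0.56, -0.21]
```

View pics/s9.png

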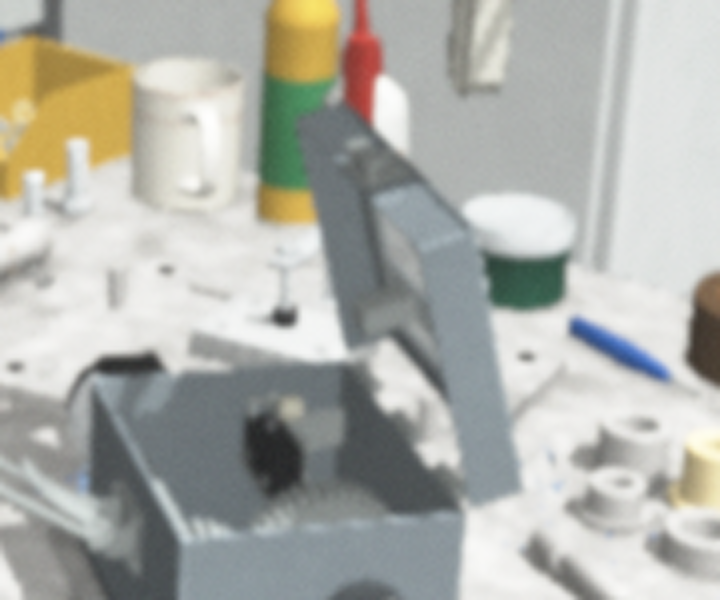

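Guard untouched; the fingers are above and behind it. Next I lower behind it.

drive_tool:
  deltas:
    - [[0,0,-0.02],[0,0,0]]
    - [[0,0,-0.04],[0,0.5,0]]
    - [[-0.003,0.001,-0.053],[0,0.5,0]]
    - [[-0.005,0.003,-0.053],[0,0.5,0]]

```text
clock: 11.95
tool_pos: [0.5301, -0.4383, 0.2249]
eef_rot: [[-0.783, 0.622, -0.014], [0.622, 0.783, 0.012], [0.019, 0.001, -1.0]]
contact_force: [0.3, -0.1, 0.5]
finger_gap: 0.0005
```

Run:
```python
from h import *
st()
th0=1.29
for d in (120,):
  for th in (1.29,1.1,.9,.7,.5,.3,.15,0.05,0):
    c,s=np.cos(th),np.sin(th)
    print(th,"outer face pt d=120:",round(70-d*c+28*s,1),round(112+d*s+28*c,1))
print("xb",BR()[:,0])
```

```text
t 11.95 tcp box mm [ 80.9   0.3 224.9] toolz box [-0.019  0.001 -1.   ] tooly [-0.008  1.     0.001] F box [0.26 0.08 0.49] gap 0.0005
1.29 outer face pt d=120: 63.6 235.1
1.1 outer face pt d=120: 40.5 231.6
0.9 outer face pt d=120: 17.3 223.4
0.7 outer face pt d=120: -3.7 210.7
0.5 outer face pt d=120: -21.9 194.1
0.3 outer face pt d=120: -36.4 174.2
0.15 outer face pt d=120: -44.5 157.6
0.05 outer face pt d=120: -48.5 146.0
0 outer face pt d=120: -50.0 140.0
xb [ 0.77824315 -0.62796306 -0.        ]
```

drive_tool:
  deltas:
    - [[-0.006,0.005,0],[0,0,0]]
    - [[-0.014,0.011,0],[0,0,0]]
    - [[-0.022,0.0175,-0.002],[0,0,0]]
    - [[-0.03,0.0245,-0.005],[0,0,0]]
    - [[-0.039,0.0315,-0.009],[0,0,0]]

```text
clock: 12.45
tool_pos: [0.4914, -0.4062, 0.2171]
eef_rot: [[-0.783, 0.621, -0.013], [0.621, 0.783, 0.011], [0.017, 0.001, -1.0]]
contact_force: [0.7, 0.4, 0.4]
finger_gap: 0.0003
```

Run:
```python
from h import *
st()
show("scene","s10",(300,480,160,310),4)
```

```text
t 12.45 tcp box mm [ 30.6   1.  217.1] toolz box [-0.017  0.001 -1.   ] tooly [-0.008  1.     0.001] F box [0.29 0.76 0.43] gap 0.0003
```

View pics/s10.png

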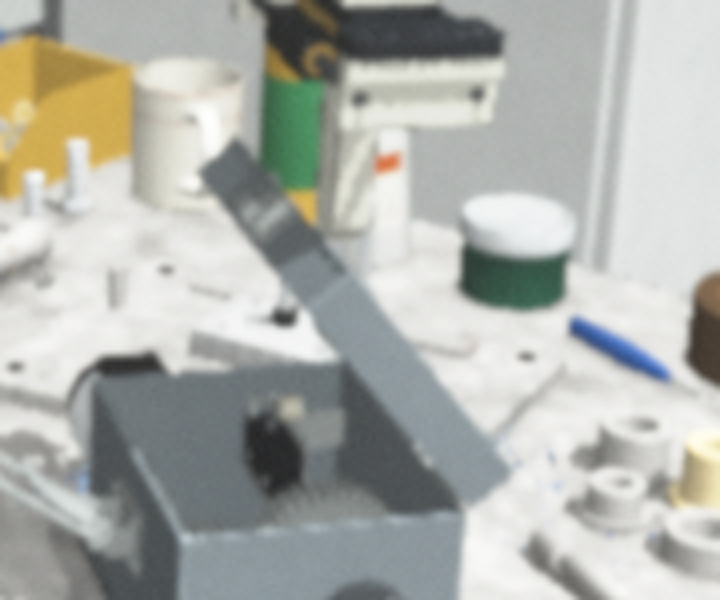

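drive_tool:
  deltas:
    - [[-0.008,0.0063,-0.006],[0,0,0]]
    - [[-0.0156,0.0126,-0.013],[0,0,0]]
    - [[-0.0226,0.0182,-0.021],[0,0,0]]
    - [[-0.0288,0.0232,-0.029],[0,0,0]]
    - [[-0.0342,0.0276,-0.037],[0,0,0]]

```text
clock: 13.0
tool_pos: [0.4556, -0.3768, 0.1801]
eef_rot: [[-0.784, 0.62, -0.015], [0.62, 0.784, 0.013], [0.02, 0.001, -1.0]]
contact_force: [0.1, 0.3, 0.3]
finger_gap: 0.0008
```

Run:
```python
from h import *
st()
show("scene","s11",(300,480,160,310),4)
```

```text
t 13.0 tcp box mm [-15.7   1.3 180.1] toolz box [-0.02  0.   -1.  ] tooly [-0.01   1.     0.001] F box [-0.14  0.27  0.34] gap 0.0008
```

View pics/s11.png

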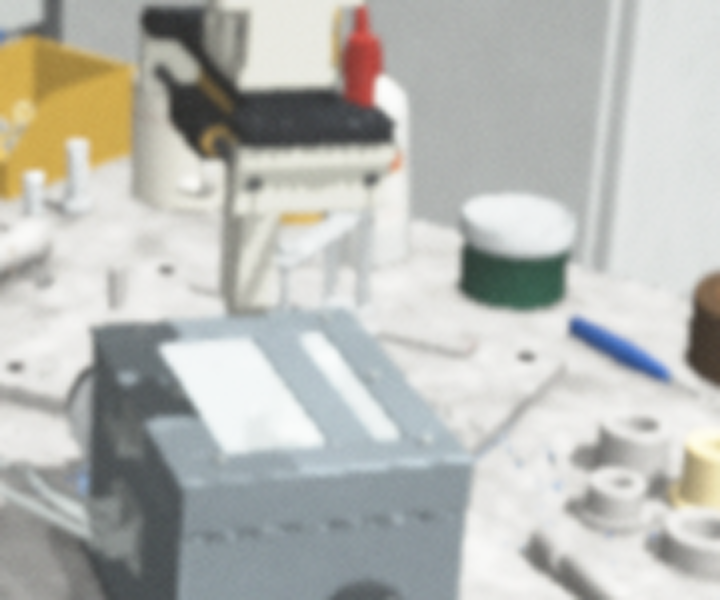

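drive_tool:
  deltas:
    - [[-0.01,0.008,-0.01],[0,0,0]]
    - [[-0.0226,0.0182,-0.02],[0,0,0]]
    - [[-0.0226,0.0182,-0.03],[0,0,0]]
    - [[-0.0226,0.0182,-0.035],[0,0,0]]
    - [[-0.0226,0.0182,-0.035],[0,0,0]]

```text
clock: 13.55
tool_pos: [0.4319, -0.3582, 0.1433]
eef_rot: [[-0.784, 0.62, -0.018], [0.62, 0.785, 0.015], [0.023, -0.0, -1.0]]
contact_force: [0.3, -0.6, -0.6]
finger_gap: 0.0006
```

Run:
```python
from h import *
st()
```

```text
t 13.55 tcp box mm [-45.9   1.  143.3] toolz box [-0.023 -0.    -1.   ] tooly [-0.01  1.   -0.  ] F box [ 0.63 -0.23 -0.57] gap 0.0006
```

drive_tool:
  deltas:
    - [[0,0,-0.002],[0,0,0]]
    - [[0,0,-0.003],[0,0,0]]
    - [[0,0,-0.003],[0,0,0]]

```text
clock: 13.85
tool_pos: [0.4326, -0.3584, 0.1406]
eef_rot: [[-0.784, 0.62, -0.017], [0.62, 0.785, 0.014], [0.022, 0.0, -1.0]]
contact_force: [-0.2, 0.4, 0.1]
finger_gap: 0.0005
```

drive_tool:
  deltas:
    - [[0,0,-0.001],[0,0,0]]
    - [[0,0,-0.001],[0,0,0]]

```text
clock: 14.05
tool_pos: [0.4326, -0.3585, 0.1405]
eef_rot: [[-0.784, 0.62, -0.018], [0.62, 0.784, 0.013], [0.022, -0.0, -1.0]]
contact_force: [-1.8, 0.9, 4.5]
finger_gap: 0.0005
```

Run:
```python
from h import *
delta((-110,60,250),0)
```

```text
t 14.05 tcp box mm [-45.2   1.1 140.5] toolz box [-0.022 -0.001 -1.   ] tooly [-0.01  1.   -0.  ] F box [-1.95 -0.38  4.53] gap 0.0005
delta [-0.0135, 0.0865, 0.1095] [-0.78, -1.01, -0.57]
```

drive_tool:
  deltas:
    - [[0,0,0.02],[0,0,0]]
    - [[-0.01,0.008,0.05],[0,0,0]]
    - [[-0.02,0.016,0.08],[0,0,0]]
    - [[-0.035,0.028,0.11],[0,0,0]]
    - [[-0.04,0.032,0.11],[0,0,0]]

```text
clock: 14.55
tool_pos: [0.3941, -0.3259, 0.2543]
eef_rot: [[-0.785, 0.619, -0.012], [0.619, 0.785, 0.009], [0.015, -0.0, -1.0]]
contact_force: [1.2, -0.4, -0.4]
finger_gap: 0.0005
```

Run:
```python
from h import *
st()
import pickle
pickle.dump(viewer.camera_params("wrist"),open("pics/w12.pkl","wb"))
show("wrist","w12",(170,470,0,300),2)
show("top","t12",(290,430,210,330),5)
show("scene","s12",(260,400,200,320),5)
```

```text
t 14.55 tcp box mm [-95.6   2.3 254.3] toolz box [-0.015 -0.001 -1.   ] tooly [-0.011  1.    -0.   ] F box [ 1.2   0.4  -0.36] gap 0.0005
```

View pics/w12.png

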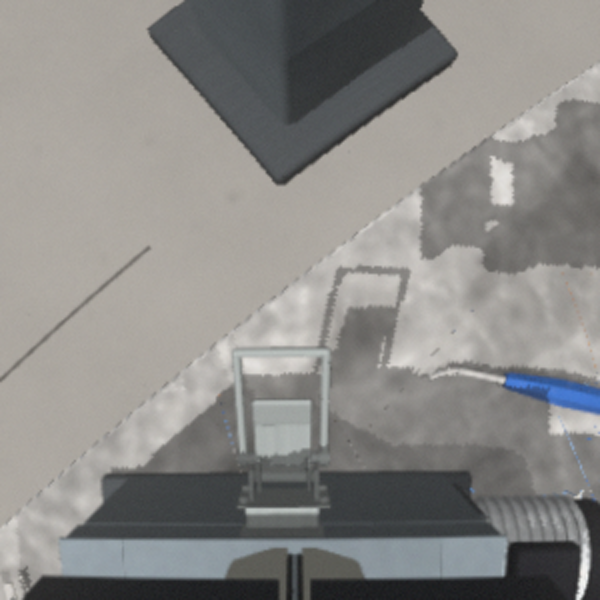

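View pics/t12.png

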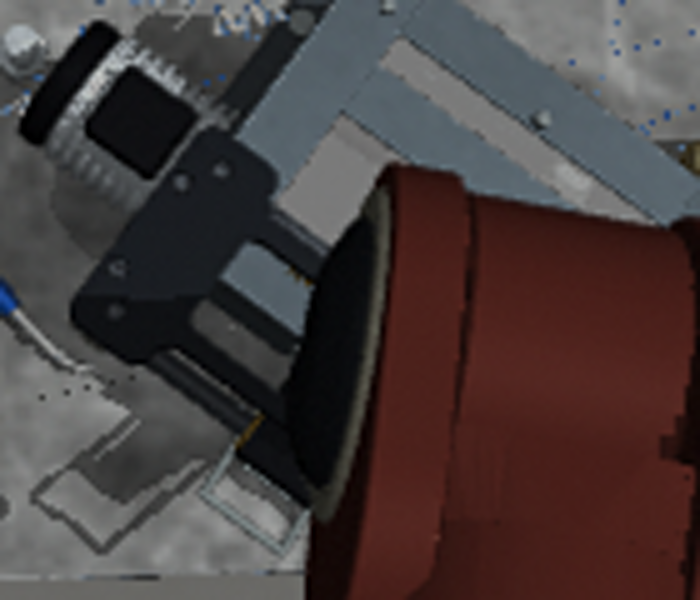

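View pics/s12.png

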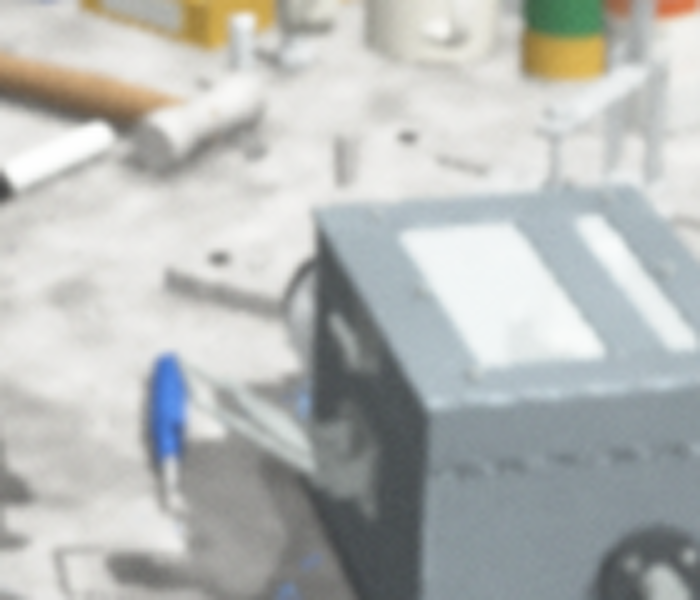

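Run:
```python
from h import *
import pickle
W=pickle.load(open("pics/w12.pkl","rb"))
T=lambda a,b:ray("top",290+a/5,210+b/5)
S=lambda a,b:ray("scene",260+a/5,200+b/5)
w=lambda a,b:ray("wrist",170+a/2,b/2,W)
def p(k,*r):
    X,e=tri(*r); print(k,"box",w2b(X).round(1),"res mm",(np.array(e)*1000).round(1))
p("L",T(203,490),w(328,351));p("R",T(285,553),w(235,351)); p("L",T(203,490),w(328,351),S(190,375));p("mid",T(244,521),w(281,351))
p("mid all",T(244,521),w(281,351),S(190,385))
for z in (90,100,105,110):print(z,w2b(onz("wrist",170+281/2,351/2,z/1000,W)).round(1), w2b(onz("top",338.8,314.2,z/1000)).round(1))
# lever tip end
for z in (90,100,105,110):print("tip",z,w2b(onz("wrist",170+281/2,401/2,z/1000,W)).round(1))
# keeper/shut guard front edge
print(w2b(onz("wrist",170+280/2,540/2,.14,W)))
for b in [(-82,0,70),(-76,0,122)]: print(b,np.array(proj("wrist",b2w(b),W)), [ (proj("wrist",b2w(b),W)[0]-170)*2,proj("wrist",b2w(b),W)[1]*2])
```

```text
L box [-142.8   16.5  105.5] res mm [1.6 1.6]
R box [-141.8  -25.4   83.1] res mm [1.6 1.6]
L box [-139.7   16.   104.9] res mm [1.6 4.8 6.4]
mid box [-142.5   -3.6  102.3] res mm [1.6 1.6]
mid all box [-140.8   -3.5  110.3] res mm [0.4 3.6 4. ]
90 [-143.4   -3.2   90. ] [-140.7   -5.2   90. ]
100 [-143.9   -3.1  100. ] [-141.    -4.4  100. ]
105 [-144.1   -3.   105. ] [-141.1   -4.   105. ]
110 [-144.4   -2.9  110. ] [-141.2   -3.6  110. ]
tip 90 [-121.   -3.   90.]
tip 100 [-122.2   -2.9  100. ]
tip 105 [-122.8   -2.8  105. ]
tip 110 [-123.3   -2.7  110. ]
[-71.8531967   -2.20497679 140.        ]
(-82, 0, 70) [313.67750152 238.34457056] [np.float64(287.3550030332352), np.float64(476.6891411223708)]
(-76, 0, 122) [313.06905219 258.84468891] [np.float64(286.138104371778), np.float64(517.6893778216299)]
```

Run:
```python
from h import *
delta((-165,-3,150),18)
```

```text
t 14.7 tcp box mm [-96.8   0.4 250. ] toolz box [-0.023 -0.002 -1.   ] tooly [-0.01   1.    -0.001] F box [ 0.22 -0.84 -0.83] gap 0.0007
delta [-0.0552, 0.0402, -0.1] [-11.99, -15.13, -0.54]
```

drive_tool:
  deltas:
    - [[-0.02,0.015,0],[-3,-4,0]]
    - [[-0.04,0.03,-0.02],[-6,-8,0]]
    - [[-0.055,0.04,-0.05],[-9,-11,0]]
    - [[-0.055,0.04,-0.08],[-12,-15,-0.5]]
    - [[-0.055,0.04,-0.1],[-12,-15,-0.5]]

```text
clock: 15.2
tool_pos: [0.3319, -0.284, 0.1467]
eef_rot: [[-0.743, 0.628, 0.233], [0.598, 0.778, -0.19], [-0.3, -0.002, -0.954]]
contact_force: [-0.2, -0.3, 0.5]
finger_gap: 0.0008
```

Run:
```python
from h import *
delta((-165,-3,98),18)
print(monitor.observe()["joint_pos"])
```

```text
t 15.2 tcp box mm [-170.2   -4.1  146.7] toolz box [ 0.3   -0.002 -0.954] tooly [-0.     1.    -0.002] F box [ 0.08 -0.37  0.53] gap 0.0008
delta [0.0048, -0.0024, -0.0487] [-0.23, -0.48, -0.02]
[ 1.11402515  0.35699739 -0.60538461  2.33601969  0.88390603  0.30566983
  0.63822465]
```

drive_tool:
  deltas:
    - [[0,0,-0.015],[0,0,0]]
    - [[0,0,-0.03],[0,0,0]]
    - [[0.002,-0.001,-0.045],[0,0,0]]
    - [[0.002,-0.001,-0.05],[0,0,0]]
    - [[0.002,-0.001,-0.05],[0,0,0]]

```text
clock: 15.7
tool_pos: [0.3336, -0.2842, 0.0949]
eef_rot: [[-0.746, 0.625, 0.229], [0.596, 0.78, -0.188], [-0.296, -0.004, -0.955]]
contact_force: [-0.4, 0.2, 0.5]
finger_gap: 0.0007
```

Run:
```python
from h import *
delta((-149,-3,97),18)
print(monitor.observe()["joint_pos"])
show("scene","s13",(240,380,200,320),5)
show("wrist","w13",(170,470,0,300),2)
```

```text
t 15.7 tcp box mm [-168.8   -3.2   94.9] toolz box [ 0.296 -0.003 -0.955] tooly [-0.003  1.    -0.004] F box [-0.48 -0.08  0.54] gap 0.0007
delta [0.0155, -0.0123, 0.0021] [-0.31, -0.73, -0.19]
[ 0.70155157  0.43595013 -0.07366438  2.40231661  1.49081472  0.04562915
  0.05139761]
```

View pics/s13.png

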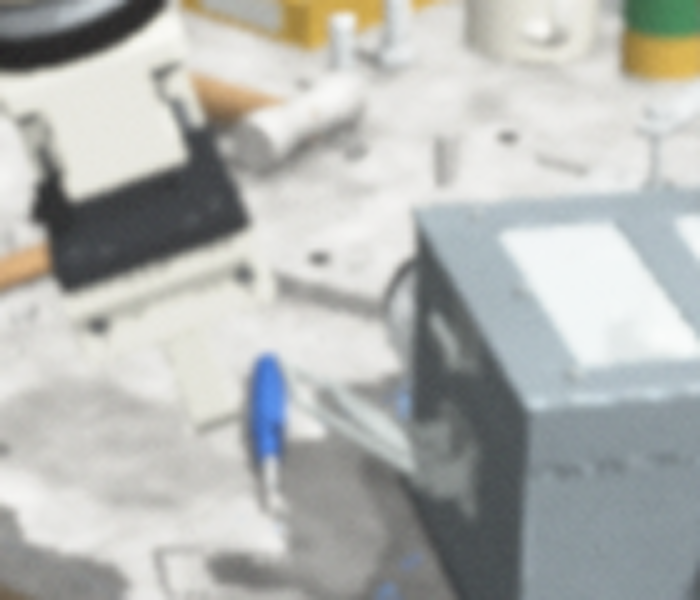

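View pics/w13.png

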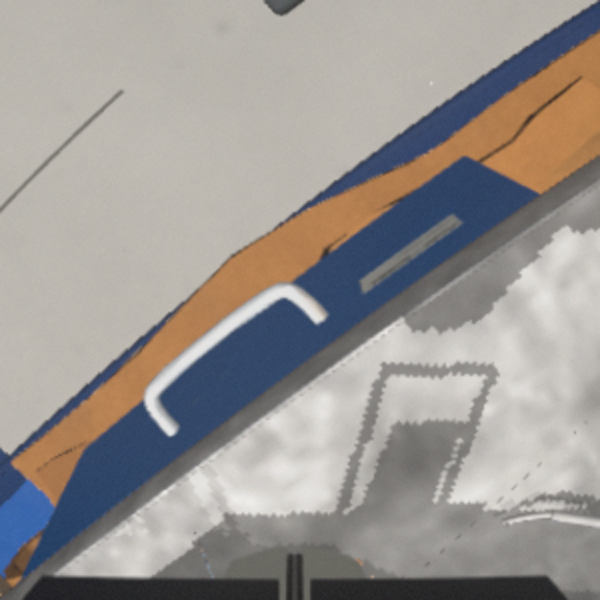

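drive_tool:
  deltas:
    - [[0.0078,-0.0063,0.001],[0,-0.5,0]]
    - [[0.0146,-0.0118,0.0025],[0,-0.5,0]]
    - [[0.0175,-0.014,0.007],[0,-0.5,0]]
    - [[0.0209,-0.0168,0.0124],[0,-0.5,0]]
    - [[0.0209,-0.0168,0.0124],[0,-0.5,0]]

```text
clock: 16.3
tool_pos: [0.3554, -0.3024, 0.1092]
eef_rot: [[-0.739, 0.629, 0.242], [0.6, 0.778, -0.189], [-0.307, 0.005, -0.952]]
contact_force: [-1.0, -0.1, -0.2]
finger_gap: 0.0008
```

Run:
```python
from h import *
st()
print(monitor.observe()["joint_pos"])
show("scene","s14",(240,380,200,320),5)
```

```text
t 16.3 tcp box mm [-140.4   -3.7  109.2] toolz box [ 0.307  0.004 -0.952] tooly [0.001 1.    0.005] F box [-0.71 -0.76 -0.19] gap 0.0008
[ 0.94321485  0.44849907 -0.39144207  2.31918783  1.12756849  0.20159919
  0.41280611]
```

View pics/s14.png

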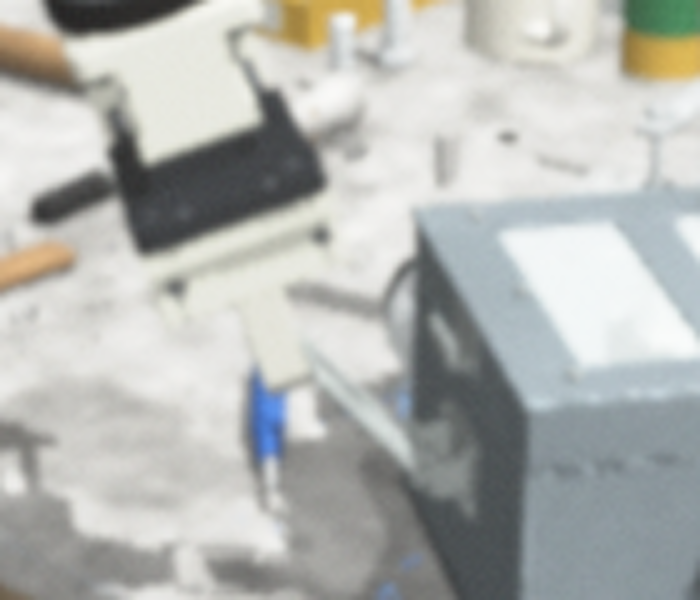

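drive_tool:
  deltas:
    - [[0.0043,-0.0035,0.004],[0,0,0]]
    - [[0.0086,-0.0069,0.008],[0,0,0]]
    - [[0.0144,-0.0116,0.011],[0,0,0]]
    - [[0.0202,-0.0163,0.014],[0,0,0]]
    - [[0.0202,-0.0163,0.014],[0,0,0]]

```text
clock: 16.85
tool_pos: [0.3756, -0.3189, 0.123]
eef_rot: [[-0.739, 0.629, 0.242], [0.6, 0.777, -0.189], [-0.307, 0.005, -0.952]]
contact_force: [-0.1, 0.6, -0.7]
finger_gap: 0.0003
```

Run:
```python
from h import *
st()
show("scene","s15",(240,380,200,320),5)
```

```text
t 16.85 tcp box mm [-114.4   -3.9  123. ] toolz box [ 0.307  0.004 -0.952] tooly [0.002 1.    0.005] F box [-0.51  0.39 -0.66] gap 0.0003
```

View pics/s15.png

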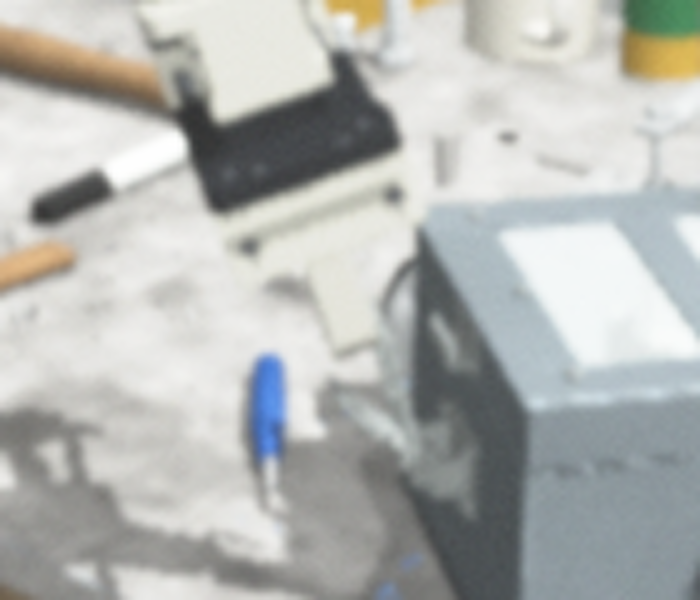

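drive_tool:
  deltas:
    - [[0.0055,-0.0044,0.001],[0,0,0]]
    - [[0.011,-0.0088,0.002],[0,0,0]]
    - [[0.0156,-0.0126,0.002],[0,0,0]]
    - [[0.0156,-0.0126,0.002],[0,0,0]]

```text
clock: 17.3
tool_pos: [0.3914, -0.3317, 0.1247]
eef_rot: [[-0.739, 0.629, 0.242], [0.6, 0.777, -0.189], [-0.307, 0.005, -0.952]]
contact_force: [-0.1, 0.8, -0.8]
finger_gap: 0.0002
```

Run:
```python
from h import *
st()
show("scene","s16",(240,380,200,320),5)
```

```text
t 17.3 tcp box mm [-94.   -3.8 124.7] toolz box [ 0.307  0.005 -0.952] tooly [0.002 1.    0.005] F box [-0.61  0.58 -0.76] gap 0.0002
```

View pics/s16.png

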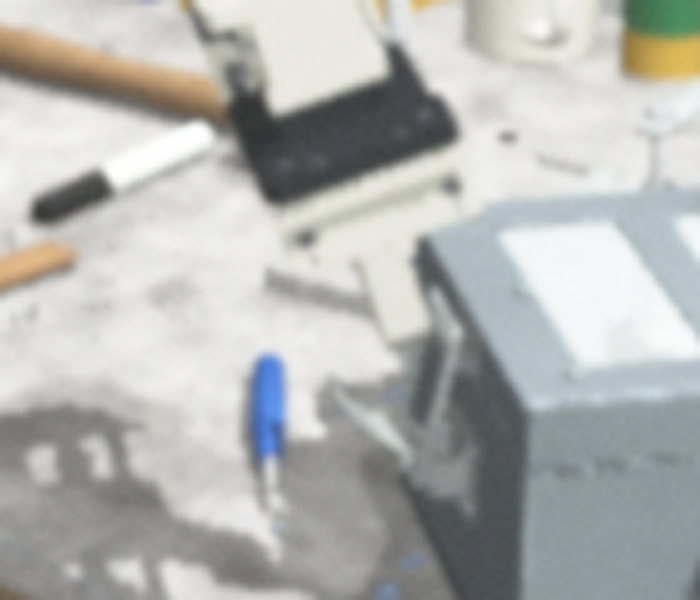

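drive_tool:
  deltas:
    - [[-0.01,0.008,0.003],[0,0,0]]
    - [[-0.02,0.016,0.02],[0,0,0]]
    - [[-0.02,0.016,0.05],[0,0,0]]
    - [[-0.02,0.016,0.07],[0,0,0]]
    - [[-0.02,0.016,0.075],[0,0,0]]

```text
clock: 17.85
tool_pos: [0.3708, -0.3152, 0.2013]
eef_rot: [[-0.738, 0.629, 0.243], [0.6, 0.777, -0.192], [-0.309, 0.004, -0.951]]
contact_force: [-0.0, 0.5, -0.1]
finger_gap: 0.0006
```

Run:
```python
from h import *
delta((-126,-3,120),18)
import pickle
pickle.dump(viewer.camera_params("wrist"),open("pics/w17.pkl","wb"))
show("wrist","w17",(170,470,60,320),2.3)
```

```text
t 17.85 tcp box mm [-120.4   -4.   201.3] toolz box [ 0.309  0.003 -0.951] tooly [0.002 1.    0.004] F box [-0.35  0.36 -0.09] gap 0.0006
delta [-0.0037, 0.0043, -0.0813] [-0.18, 0.15, 0.11]
```

View pics/w17.png

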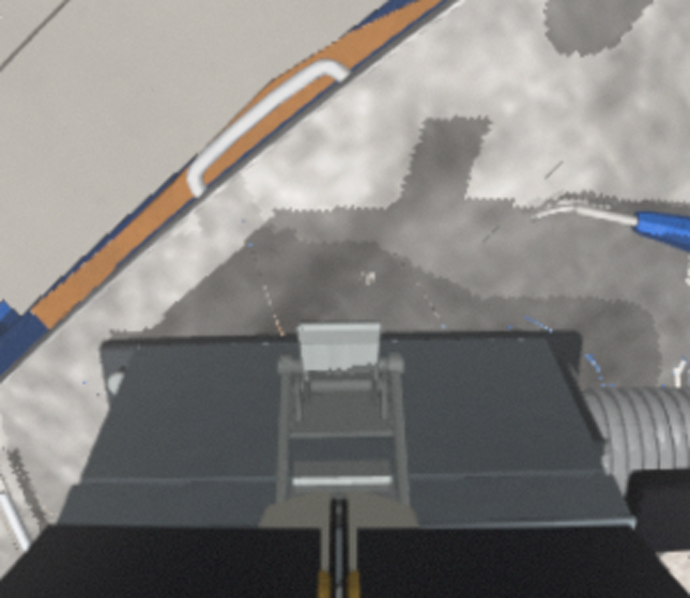

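Run:
```python
from h import *
delta((-110,-3,112),20)
```

```text
t 17.9 tcp box mm [-120.5   -4.3  200.9] toolz box [ 0.308  0.003 -0.951] tooly [0.002 1.    0.004] F box [0.15 0.37 0.63] gap 0.0008
delta [0.0089, -0.0056, -0.0889] [-1.45, -1.45, 0.12]
```

drive_tool:
  deltas:
    - [[0,0,-0.02],[-0.5,-0.5,0]]
    - [[0.003,-0.002,-0.04],[-1,-1,0]]
    - [[0.005,-0.003,-0.06],[-1.4,-1.4,0.1]]
    - [[0.006,-0.004,-0.08],[-1.4,-1.4,0.1]]
    - [[0.006,-0.004,-0.087],[-1.4,-1.4,0.1]]

```text
clock: 18.4
tool_pos: [0.3746, -0.3176, 0.1111]
eef_rot: [[-0.734, 0.627, 0.261], [0.591, 0.779, -0.211], [-0.335, -0.0, -0.942]]
contact_force: [0.2, -0.4, -0.1]
finger_gap: 0.0006
```

Run:
```python
from h import *
st()
print(monitor.observe()["joint_pos"])
show("scene","s18",(240,380,200,320),5)
```

```text
t 18.4 tcp box mm [-115.9   -3.5  111.1] toolz box [ 0.335 -0.    -0.942] tooly [-0.001  1.    -0.   ] F box [ 0.38 -0.15 -0.13] gap 0.0006
[ 0.91584883  0.46290497 -0.36107653  2.28275895  1.17437279  0.19429987
  0.37392839]
```

View pics/s18.png

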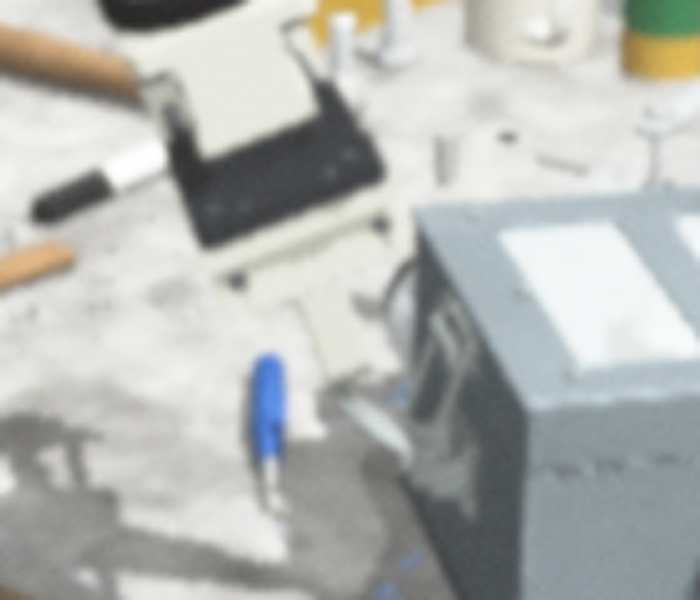

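drive_tool:
  deltas:
    - [[0.0039,-0.0031,-0.002],[0,0,0]]
    - [[0.0039,-0.0031,-0.006],[0,0,0]]
    - [[0.002,-0.0016,-0.011],[0,0,0]]
    - [[0,0,-0.016],[0,0,0]]
    - [[-0.0023,0.0019,-0.02],[0,0,0]]

```text
clock: 18.95
tool_pos: [0.373, -0.3159, 0.0912]
eef_rot: [[-0.733, 0.628, 0.262], [0.591, 0.778, -0.211], [-0.336, 0.0, -0.942]]
contact_force: [2.6, -2.0, 1.6]
finger_gap: 0.0006
```

Run:
```python
from h import *
st()
show("scene","s19",(240,380,200,320),5)
import pickle
pickle.dump(viewer.camera_params("wrist"),open("pics/w19.pkl","wb"))
show("wrist","w19",(170,470,60,320),2.3)
```

```text
t 18.95 tcp box mm [-118.3   -3.2   91.2] toolz box [ 0.336  0.001 -0.942] tooly [-0.  1.  0.] F box [3.3  0.1  1.58] gap 0.0006
```

View pics/s19.png

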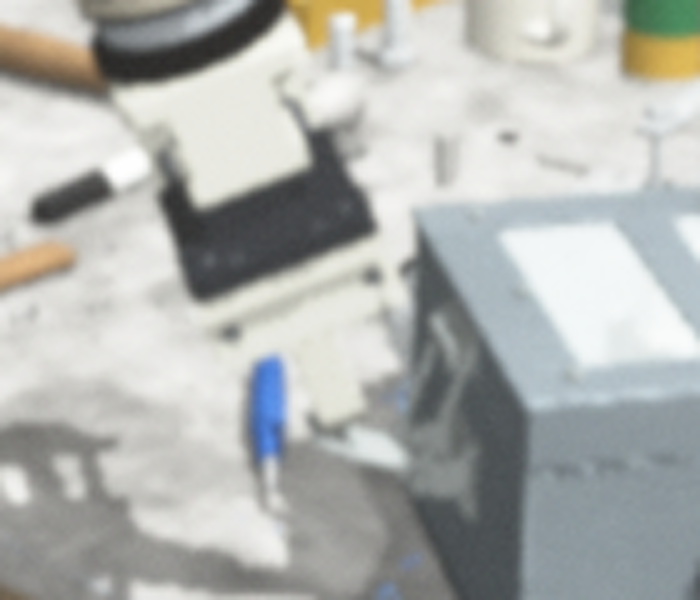

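View pics/w19.png

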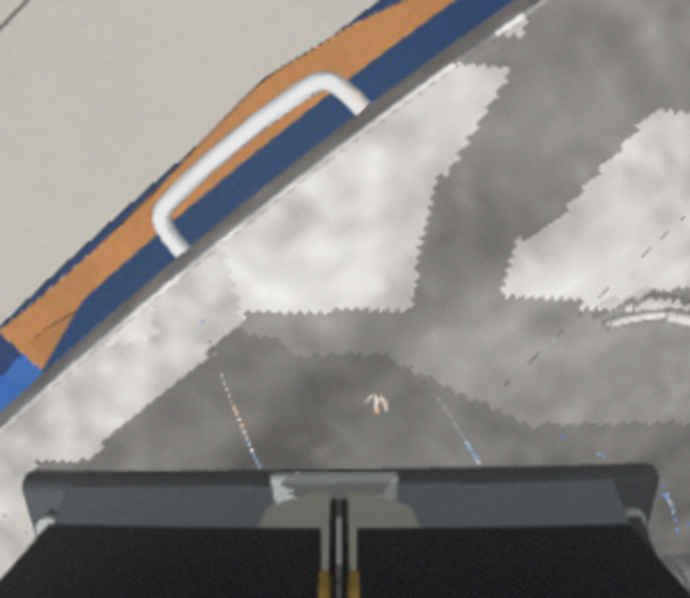

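drive_tool:
  deltas:
    - [[-0.001,0.001,-0.005],[-0.7,-0.9,0]]
    - [[-0.002,0.0016,-0.01],[-1.4,-1.8,0]]
    - [[-0.0035,0.0028,-0.015],[-2.1,-2.7,0]]
    - [[-0.0045,0.0035,-0.02],[-2.8,-3.6,0]]
    - [[-0.0055,0.0042,-0.024],[-3.5,-4.5,0]]

```text
clock: 19.55
tool_pos: [0.369, -0.3132, 0.0684]
eef_rot: [[-0.705, 0.626, 0.334], [0.564, 0.78, -0.27], [-0.43, -0.002, -0.903]]
contact_force: [1.6, 0.2, 1.5]
finger_gap: 0.0008
```

Run:
```python
from h import *
delta((-124,-3,62),26)
print(monitor.observe()["joint_pos"])
show("scene","s20",(240,380,200,320),5)
```

```text
t 19.55 tcp box mm [-123.    -3.6   68.4] toolz box [ 0.43  -0.    -0.903] tooly [-0.003  1.    -0.002] F box [1.16 1.17 1.5 ] gap 0.0008
delta [-0.0004, 0.0011, -0.0064] [-0.28, -0.49, -0.18]
[ 1.13527475  0.64696854 -0.71336532  2.41904318  2.11945097  0.50722648
 -0.55508983]
```

View pics/s20.png

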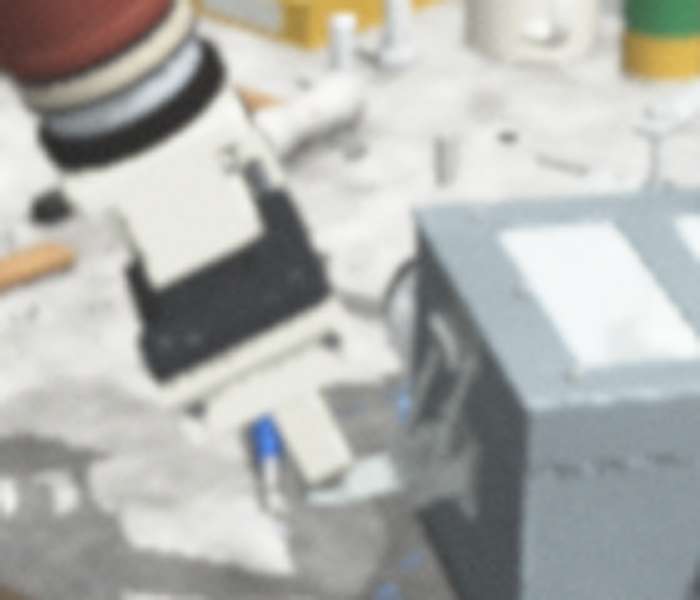

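drive_tool:
  deltas:
    - [[0,0,-0.001],[1.5,1.9,0]]
    - [[0,0,-0.003],[3,3.8,0]]
    - [[-0.001,0.001,-0.006],[4.2,5.4,-0.2]]
    - [[-0.002,0.0016,-0.01],[4.2,5.4,-0.2]]
    - [[-0.003,0.0024,-0.015],[4.2,5.4,-0.2]]

```text
clock: 20.1
tool_pos: [0.366, -0.3115, 0.0532]
eef_rot: [[-0.737, 0.629, 0.246], [0.596, 0.777, -0.203], [-0.319, -0.003, -0.948]]
contact_force: [0.4, -0.9, 3.2]
finger_gap: 0.0006
```

Run:
```python
from h import *
delta((-120,-3,42),20)
print(monitor.observe()["joint_pos"])
show("scene","s21",(240,380,200,320),5)
```

```text
t 20.1 tcp box mm [-126.4   -4.1   53.2] toolz box [ 0.319 -0.004 -0.948] tooly [ 0.002  1.    -0.003] F box [ 0.9  -0.46  3.2 ] gap 0.0006
delta [0.0057, -0.0032, -0.0112] [-0.74, -1.2, 0.12]
[ 1.00022139  0.6167337  -0.50365174  2.34118111  1.86180033  0.31734362
 -0.30925739]
```

View pics/s21.png

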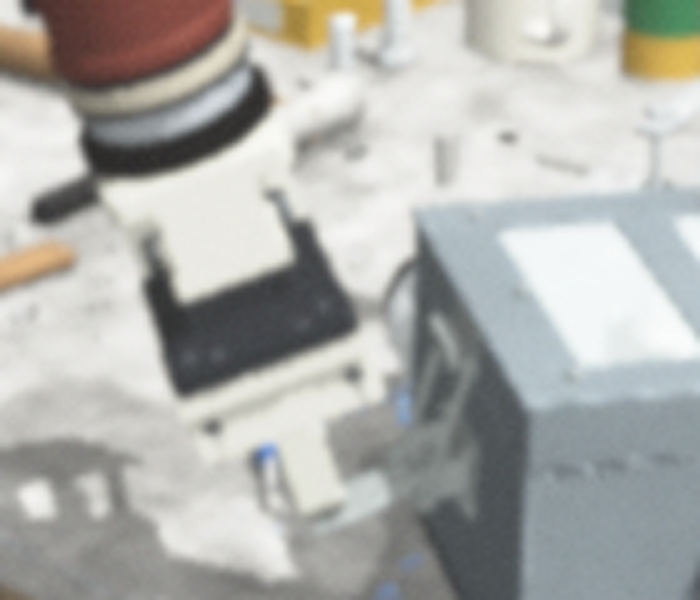

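drive_tool:
  deltas:
    - [[0,0,-0.004],[0,0,0]]
    - [[0.002,-0.001,-0.008],[0,0,0]]
    - [[0.005,-0.003,-0.011],[0,0,0]]
    - [[0.0085,-0.006,-0.015],[0,0,0]]
    - [[0.012,-0.009,-0.0195],[-0.5,-1,0]]

```text
clock: 20.65
tool_pos: [0.3774, -0.32, 0.0326]
eef_rot: [[-0.732, 0.63, 0.261], [0.594, 0.777, -0.21], [-0.335, 0.002, -0.942]]
contact_force: [-1.2, 0.3, 4.8]
finger_gap: 0.0006
```

Run:
```python
from h import *
delta((-103,-3,29),24)
print(monitor.observe()["joint_pos"])
show("scene","s22",(240,380,200,320),5)
```

```text
t 20.65 tcp box mm [-112.2   -3.6   32.6] toolz box [ 0.335  0.001 -0.942] tooly [0.002 1.    0.002] F box [-1.15 -0.54  4.83] gap 0.0006
delta [0.0075, -0.0053, -0.0036] [-2.85, -3.38, 0.12]
[ 1.03825543  0.69390983 -0.56548615  2.3295254   1.98216395  0.39412299
 -0.41058211]
```

View pics/s22.png

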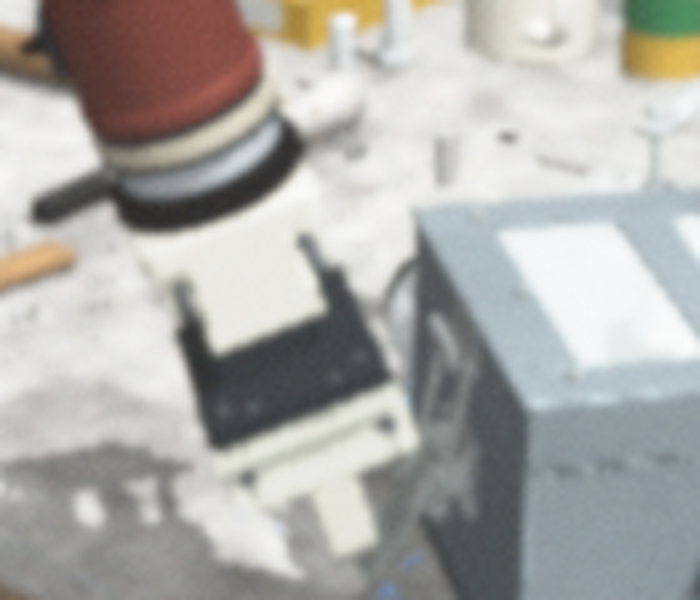

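drive_tool:
  deltas:
    - [[0.002,-0.0016,-0.001],[-0.7,-0.9,0]]
    - [[0.004,-0.0032,-0.002],[-1.4,-1.8,0]]
    - [[0.006,-0.0046,-0.003],[-2.1,-2.7,0]]
    - [[0.008,-0.006,-0.0035],[-2.8,-3.4,0]]
    - [[0.0095,-0.0072,-0.004],[-2.8,-3.4,0]]

```text
clock: 21.2
tool_pos: [0.3844, -0.3255, 0.0259]
eef_rot: [[-0.711, 0.63, 0.312], [0.578, 0.777, -0.25], [-0.4, 0.003, -0.917]]
contact_force: [-1.8, 1.4, 0.2]
finger_gap: 0.0006
```

Run:
```python
from h import *
delta((-96,-3,28),24)
show("scene","s23",(240,380,200,320),5)
```

```text
t 21.2 tcp box mm [-103.3   -3.5   25.9] toolz box [ 0.4    0.002 -0.917] tooly [0.002 1.    0.003] F box [-2.25 -0.01  0.2 ] gap 0.0006
delta [0.006, -0.0042, 0.0021] [-0.41, -0.22, 0.13]
```

View pics/s23.png

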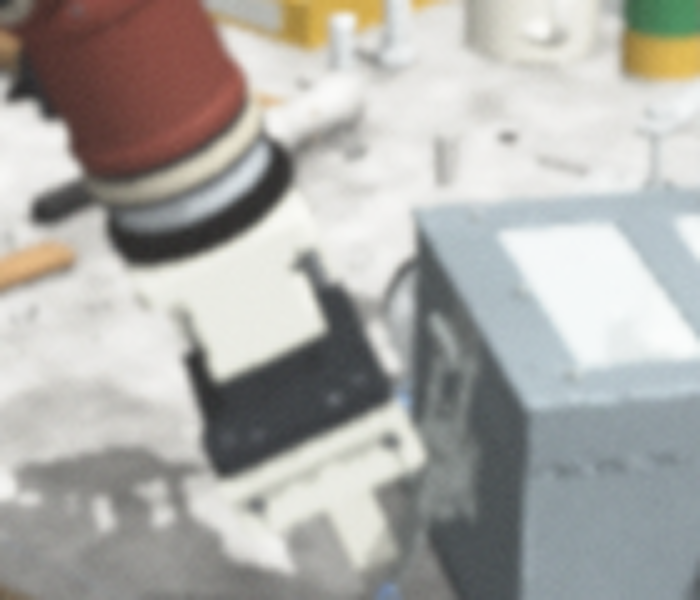

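drive_tool:
  deltas:
    - [[0.0016,-0.0013,0.0005],[0,0,0]]
    - [[0.0031,-0.0025,0.001],[0,0,0]]
    - [[0.0047,-0.0036,0.001],[0,0,0]]
    - [[0.0062,-0.0048,0.001],[0,0,0]]
    - [[0.0062,-0.0048,0.001],[0,0,0]]

```text
clock: 21.75
tool_pos: [0.3906, -0.3303, 0.0268]
eef_rot: [[-0.711, 0.63, 0.312], [0.579, 0.776, -0.249], [-0.399, 0.003, -0.917]]
contact_force: [-3.8, 2.4, -0.5]
finger_gap: 0.0003
```

Run:
```python
from h import *
st()
```

```text
t 21.75 tcp box mm [-95.5  -3.3  26.8] toolz box [ 0.399  0.002 -0.917] tooly [0.003 1.    0.003] F box [-4.45 -0.51 -0.55] gap 0.0003
```

drive_tool:
  deltas:
    - [[0.0016,-0.0013,0],[0,0,0]]
    - [[0.0016,-0.0013,0],[0,0,0]]

```text
clock: 21.95
tool_pos: [0.3911, -0.3307, 0.0265]
eef_rot: [[-0.712, 0.63, 0.31], [0.579, 0.777, -0.248], [-0.397, 0.003, -0.918]]
contact_force: [-5.3, 3.3, 1.7]
finger_gap: 0.0003
```

Run:
```python
from h import *
st()
```

```text
t 21.95 tcp box mm [-94.9  -3.3  26.5] toolz box [ 0.397  0.002 -0.918] tooly [0.003 1.    0.003] F box [-6.19 -0.74  1.69] gap 0.0003
```

drive_tool:
  deltas:
    - [[0.0025,-0.002,0],[0,0,0]]
    - [[0.0025,-0.002,0],[0,0,0]]
    - [[0.0025,-0.002,0],[0,0,0]]

```text
clock: 22.25
tool_pos: [0.3922, -0.3315, 0.0263]
eef_rot: [[-0.713, 0.63, 0.308], [0.58, 0.777, -0.246], [-0.394, 0.003, -0.919]]
contact_force: [-5.7, 4.1, 3.9]
finger_gap: 0.0001
```

Run:
```python
from h import *
st()
show("scene","s24",(240,380,200,320),5)
```

```text
t 22.25 tcp box mm [-93.5  -3.3  26.3] toolz box [ 0.394  0.002 -0.919] tooly [0.002 1.    0.003] F box [-7.05 -0.41  3.9 ] gap 0.0001
```

View pics/s24.png

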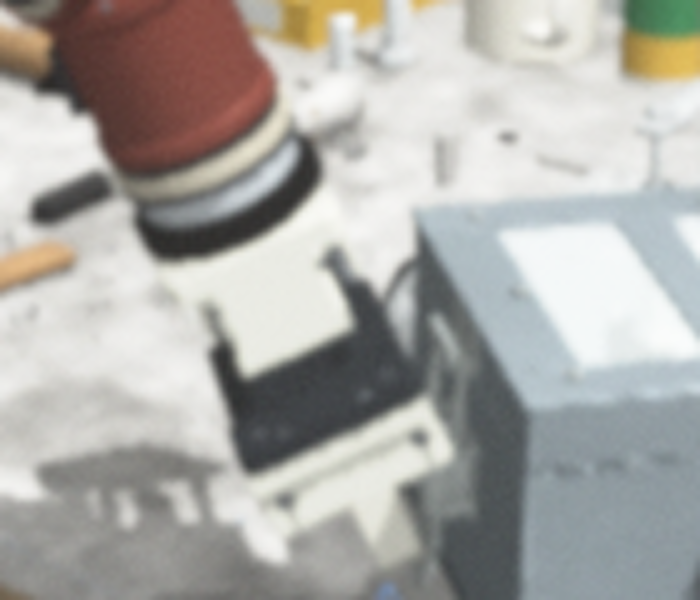

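drive_tool:
  deltas:
    - [[0.002,-0.0016,-0.001],[-0.5,-0.6,0]]
    - [[0.0035,-0.0028,-0.002],[-1,-1.2,0]]
    - [[0.0035,-0.0028,-0.002],[-1,-1.2,0]]

```text
clock: 22.6
tool_pos: [0.3924, -0.3309, 0.0235]
eef_rot: [[-0.708, 0.628, 0.324], [0.573, 0.778, -0.256], [-0.413, 0.004, -0.911]]
contact_force: [-9.4, 7.1, 7.3]
finger_gap: 0.0001
```

Run:
```python
from h import *
st()
print(monitor.observe()["torque"])
```

```text
t 22.6 tcp box mm [-93.7  -2.7  23.5] toolz box [ 0.413  0.004 -0.911] tooly [-0.     1.     0.004] F box [-11.83  -0.38   7.28] gap 0.0001
[ 1.26136266  1.57443505 -0.08975668]
```

drive_tool:
  deltas:
    - [[-0.008,0.0064,0.001],[0,0,0]]
    - [[-0.018,0.014,0.004],[0,0,0]]
    - [[-0.022,0.018,0.03],[0,0,0]]
    - [[-0.022,0.018,0.07],[3,4,0]]
    - [[-0.022,0.018,0.11],[6,8,0]]

```text
clock: 23.1
tool_pos: [0.3557, -0.3227, 0.0702]
eef_rot: [[-0.743, 0.633, 0.218], [0.585, 0.773, -0.247], [-0.324, -0.056, -0.944]]
contact_force: [0.3, -0.9, -0.4]
finger_gap: 0.0002
```

drive_tool:
  deltas:
    - [[-0.005,0.004,0.04],[0,0,0]]
    - [[-0.01,0.008,0.08],[2,2.5,0]]
    - [[-0.02,0.015,0.1],[3,4,0]]
    - [[-0.025,0.02,0.11],[3,4,0]]

```text
clock: 23.5
tool_pos: [0.3336, -0.3097, 0.173]
eef_rot: [[-0.759, 0.633, 0.153], [0.601, 0.772, -0.21], [-0.251, -0.067, -0.966]]
contact_force: [-0.6, -1.0, 0.1]
finger_gap: 0.0002
```

Run:
```python
from h import *
st()
import pickle
pickle.dump(viewer.camera_params("wrist"),open("pics/w25.pkl","wb"))
show("wrist","w25",(170,470,60,320),2.3)
show("scene","s25",(260,380,210,320),5.4)
```

```text
t 23.5 tcp box mm [-152.7  -23.1  173. ] toolz box [ 0.251 -0.067 -0.966] tooly [ 0.008  0.998 -0.067] F box [ 0.18 -1.14  0.1 ] gap 0.0002
```

View pics/w25.png

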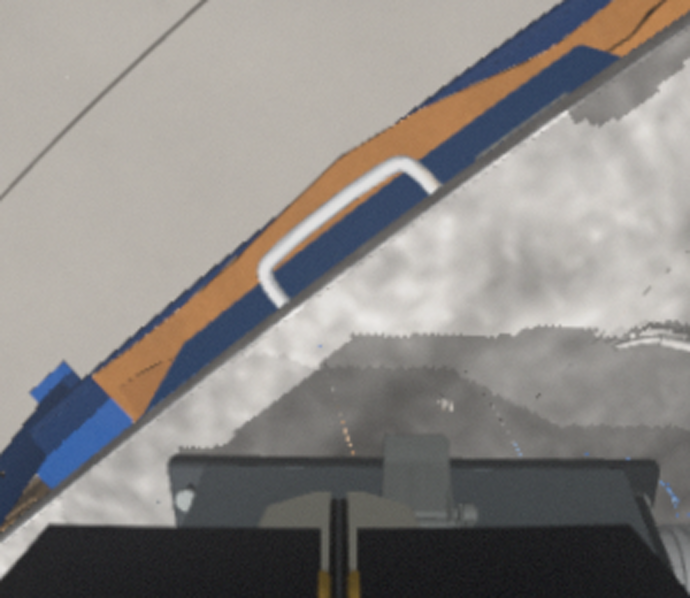

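View pics/s25.png

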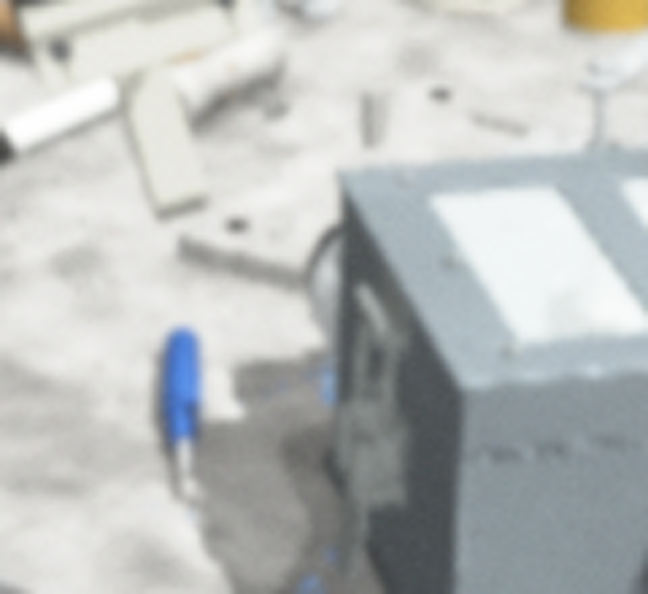

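drive_tool:
  deltas:
    - [[0.01,0.005,0.03],[-1,1.5,1]]
    - [[0.02,0.01,0.06],[-2,3,1]]
    - [[0.03,0.015,0.08],[-2,6,1]]
    - [[0.03,0.015,0.09],[1,10,0.5]]
    - [[0.03,0.015,0.09],[3,12,0.5]]

```text
clock: 24.1
tool_pos: [0.3679, -0.2966, 0.2679]
eef_rot: [[-0.796, 0.604, -0.041], [0.602, 0.781, -0.167], [-0.069, -0.158, -0.985]]
contact_force: [-0.3, -0.1, -0.2]
finger_gap: 0.0007
```

Run:
```python
from h import *
st()
import pickle
pickle.dump(viewer.camera_params("wrist"),open("pics/w26.pkl","wb"))
show("wrist","w26",(220,440,130,300),3.4)
show("top","t26",(290,430,200,330),4.5)
```

```text
t 24.1 tcp box mm [-134.3    8.6  267.9] toolz box [ 0.073 -0.156 -0.985] tooly [-0.02   0.987 -0.158] F box [-0.19 -0.29 -0.23] gap 0.0007
```

View pics/w26.png

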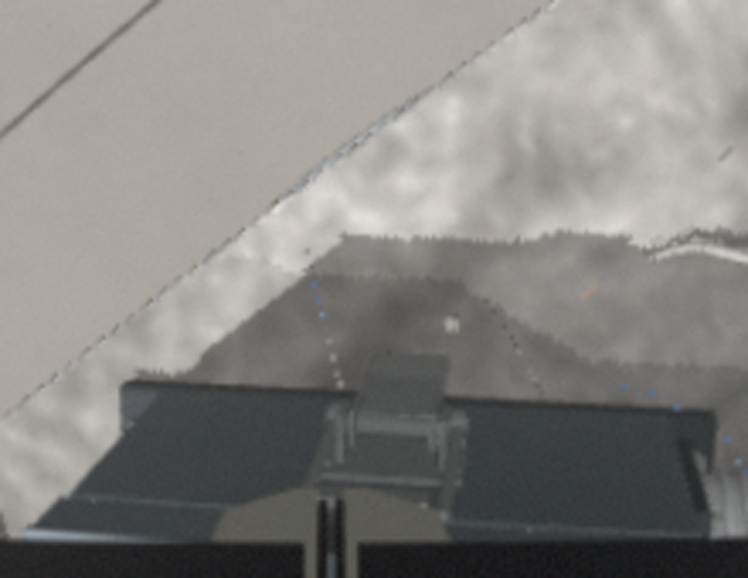

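View pics/t26.png

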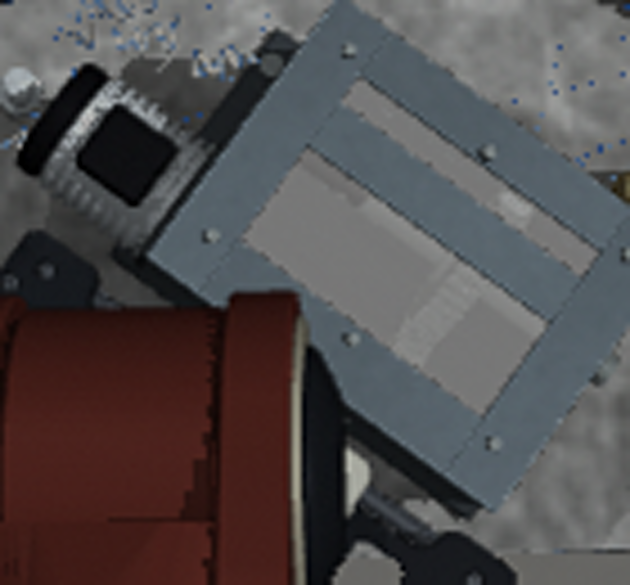

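Run:
```python
from h import *
import pickle
W=pickle.load(open("pics/w26.pkl","rb"))
for ph in (0,.1,.2,.3,.5):
    e=np.array([-np.sin(ph),-np.cos(ph)]);n=np.array([-np.cos(ph),np.sin(ph)]);t=54.7*e+6*n
    u,v=proj("wrist",b2w((-82+t[0],-3,70+t[1])),W); print(ph,t.round(1),round((u-220)*3.4),round((v-130)*3.4))
for b in ((-82,-3,70),(-76,-3,122),(-70,-93,0),(-70,-93,110),(-72,-3,140)):
    u,v=proj("wrist",b2w(b),W);print(b,round((u-220)*3.4),round((v-130)*3.4))
```

```text
0 [ -6.  -54.7] 407 355
0.1 [-11.4 -53.8] 408 341
0.2 [-16.7 -52.4] 408 327
0.3 [-21.9 -50.5] 408 314
0.5 [-31.5 -45.1] 407 289
(-82, -3, 70) 388 426
(-76, -3, 122) 365 514
(-70, -93, 0) 166 375
(-70, -93, 110) 61 488
(-72, -3, 140) 355 556
```

drive_tool:
  deltas:
    - [[0.012,-0.01,0.005],[0,-3,0]]
    - [[0.024,-0.02,0.01],[0,-6,0]]
    - [[0.036,-0.03,0.01],[-1,-8,0]]
    - [[0.048,-0.04,0.01],[-2,-10,0]]
    - [[0.055,-0.048,0.01],[-4,-12,0]]

```text
clock: 24.7
tool_pos: [0.4219, -0.3467, 0.2754]
eef_rot: [[-0.758, 0.632, 0.164], [0.592, 0.771, -0.236], [-0.275, -0.082, -0.958]]
contact_force: [0.1, 0.2, 0.4]
finger_gap: 0.0008
```

Run:
```python
from h import *
st()
import pickle
pickle.dump(viewer.camera_params("wrist"),open("pics/w27.pkl","wb"))
show("wrist","w27",(220,420,100,270),3.8)
show("scene","s27",(300,370,240,310),8)
```

```text
t 24.7 tcp box mm [-60.9   3.6 275.4] toolz box [ 0.276 -0.081 -0.958] tooly [ 0.008  0.997 -0.082] F box [-0.07  0.22  0.39] gap 0.0008
```

View pics/w27.png

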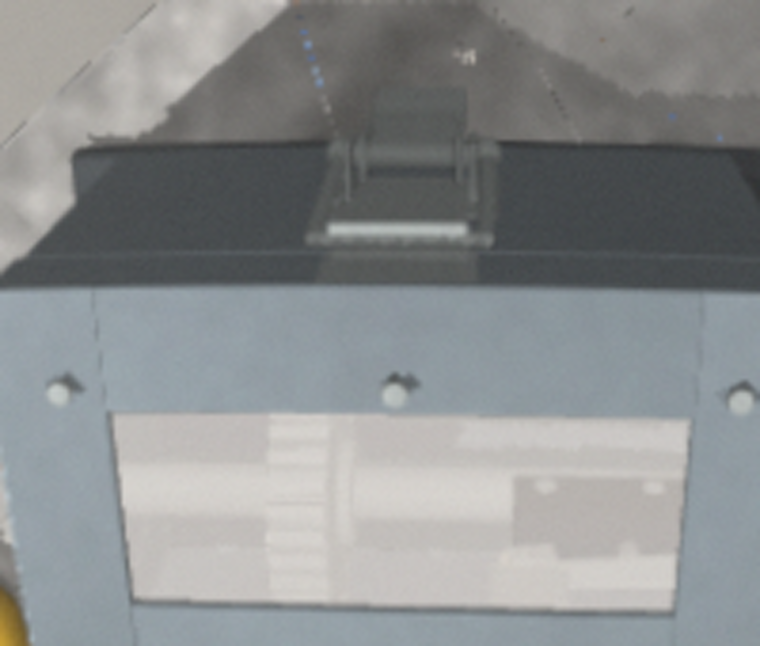

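View pics/s27.png

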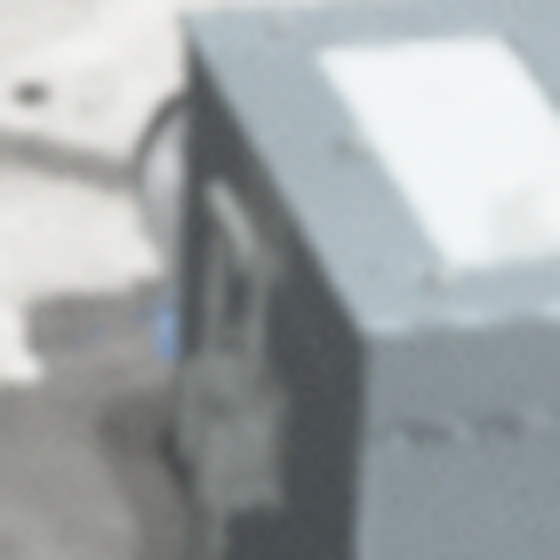

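Run:
```python
from h import *
import pickle
W=pickle.load(open("pics/w27.pkl","rb"))
for k,b in dict(seat=(-76,-3,122),barL=(-76,16,122),lip=(-82,-3,128),tip=(-88,-3,15),edge=(-70,-3,140)).items():
    u,v=proj("wrist",b2w(b),W);print(k,round((u-220)*3.8),round((v-100)*3.8))
```

```text
seat 392 242
barL 479 244
lip 390 224
tip 417 89
edge 386 296
```

Run:
```python
from h import *
print(workorder.hand_in()); st()
```

```text
the job is handed in; nothing more can be done
None
the job is handed in; nothing more can be done
```

The gear drive is back in service and the job is handed in. It took about 25 s of the 67 s allowed, with the arm clear of everything at hand-in.

**Switch**
- My first press came down on the roller's side, so I lifted off and pressed again with the fingers centred on it.
- That press took the roller about 9 mm down, a lever angle of about 0.19–0.20 rad. That is past the click at 0.16 and well short of overtravel at 0.29.
- I judged the click from the fingertip's travel and the lever angle in the picture. The force stayed around 4 N and never showed the drop that marks the click.
- A picture afterwards showed the lever sprung back up.

**Guard**
- I pushed it over from behind and it went down the rest of the way by itself.
- A light press from above met its top at 140.5 mm (140 mm expected when shut).

**Latch**
- I lifted the bail over onto the guard and pushed the lever down until it stopped firmly, at about 14 N.
- In the last wrist picture the bail's bar sits behind the keeper's lip, and the lever tip is within a pixel or so of where angle 0 puts it.

**Limits and remaining points**
- One arm joint came within about 0.001 rad of its range limit while pushing the lever; I eased the tilt straight away.
- The wrist pictures put the latch about 3 mm to the right of my first estimate of the box position, and I corrected for that.
- I did not check the tools one by one at the end, but the gripper never came close to them.

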